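# Putting the coffee corner back in order after the washing-up

## Robot

A 6-joint arm with a two-finger parallel gripper is mounted at the origin on the work surface. World frame = base frame: x ahead of the robot, y to its left, z up, the work surface at z = 0. Lengths are in mm, angles in rad, forces in N, time in s.
With the tool pointing down it reaches from about 350 to 775 mm from the base axis. Payload 7.3 kg.
Tool frame: the origin (TCP) lies midway between the tips of the shut fingers; the grasp point (between the pads) lies 19 mm behind it; z points along the fingers, x is the direction in which the jaws open and shut, and the axes are right-handed (so a half turn about z gives the same grasp; the last joint's range is limited). The gripper opens to 92 mm and grips with 3 to 60 N. Pads are 19 mm wide; open, the fingers measure 130 mm over their backs; the gripper's body (75 mm by 190 mm) begins 47 mm behind the grasp point.
Start: joints at [-1.285, 0.342, 1.524, -0, 1.275, -0.146], TCP at [219.74, -476.825, 196.541] pointing down, gripper open.
Joint ranges: [-2.53, 2.53], [-0.77, 2.02], [0.04, 2.7], [-1, 4.14], [0.28, 2.66], [-3.11, 3.11]. Speed limits (rad/s): [2.57, 2.57, 3.14, 3.14, 3.14, 3.14].

## Interface

Orientations are given as [roll, pitch, yaw] about the fixed x, y, z axes, in that order (R = Rz(yaw) Ry(pitch) Rx(roll)).
In Python, from plant import bot gives the robot as it stands.
- The arm moves only by the shell command python3 -m pendant 'ROWS' [OPENING]. ROWS is JSON, a list of rows, each an object with "linear": the shift along the world's x, y, z in mm, a list of three; "twist": the turn about the world's z in degrees. In form: [{"linear": [x, y, z], "twist": twist}, ...]. A call has 1 to 20 rows; each row is the pose to reach, as a shift and turn from the pose commanded when the call began; what a row does not reach only later rows make up. A row lasts 1/8 s, in which the tool goes at most 62.5 mm and 10.7 degrees, less where a joint would pass 70% of its speed; a pose out of reach is approached as far as the arm can. A call with a gripper value outside its range is refused whole. OPENING is the closure in counts, from 0 (fully open) to 255 (shut), set as the call begins (- or left out, the last holds). The fingers move at their own pace and stop on an object; the grip force is fixed at half the most. Time passes only in rows, so rows that repeat a pose let the fingers close. It gives the time, the measured TCP pose, the force and the opening at its end, in the units of the state.
- bot.get_obs(): the state, without advancing time (a new reading comes with each control period).
- bot.capture(name): name is "scene" or "top"; returns a dict with "frame" (480x640x3 uint8, blue, green, red), "z_map" (480x640 float32, mm along the optical axis (not along the pixel's ray), 0 where there is no reading), "fx", "fy", "cx", "cy" (pixels), "rvec" (rotation vector, rad) and "tvec" (3), from world to camera coordinates, as OpenCV has them. Camera axes: x right, y down, z forward; pixel columns grow to the right and rows downward; lengths in mm; the calibration is good to about 2 mm. A picture is of the moment at which its call begins.
- bot.close_job(): hands the job in, once; it reports no verdict.
The state is a dict: "time": time; "joint_positions": joint angles; "dq": joint speeds; "tau": joint torques, N m; "tool_pos": TCP position; "tcp_rot": TCP orientation; "contact_force": force on the tool from outside, world axes, zero at the start; "moment": the same for the moment, N m; "grip_width": finger opening in mm.
Only numpy, scipy, OpenCV 4.12 (cv2) and the standard library are available. Lean on these libraries where they do the work, as an engineer would, in place of code of your own. Each camera call takes 0.05 s, during which the arm holds its last target. There are 200 camera calls.

## Task

Put the coffee corner back in order after the washing-up: move every saucer from the white draining stand into the dark wooden rack, each standing on edge and fully down in a slot of its own, keeping them upright and setting them down gently, never dropping one. Reset the grinder to the house grind by turning the collar on its top until its pointer lines up with the raised mark at the back, and push its catch tray fully home. Stand the tamper in the middle of its rubber mat, and leave the cup and the canister alone.

Things in the scene. Friction and masses are not known exactly. Their poses are not given: they have to be found in the camera images.
- rack: fixed dark wooden saucer rack, 253 long (y) x 90 wide x 56 mm high: two sawn rails at x = -45..-25 and 25..45 mm, each with 6 slots 15 mm wide, open above, centred at y = +-21, +-63, +-105 mm, floors at 22 mm. A saucer stands across both rails in facing slots, axis along y; fully down its centre is at x = 0, 64.1 mm up, its top edge 113 mm up. Origin: middle of the underside, z up
- drainer: fixed white plastic draining stand in a shallow drip tray, 238 long (y) x 114 wide x 56 mm high: two rails at x = -45..-25 and 25..45 mm, each with 5 slots 18 mm wide at y = 0, +-42, +-84 mm, floors at 26 mm. Saucers in it have their centres about 68.1 mm above its origin (middle of the underside) and may lean a few degrees
- saucer1: in the draining stand at the start (absent in some runs): flat white stoneware saucer, a disc 98 mm across and 10 mm thick (0.16 kg, shallow cup well in one face), on edge. Origin at the disc's centre (49 mm below its top edge); its y axis is the disc's axis (level when on edge), x and z lie in the disc's plane and turn as it rolls
- saucer2: saucer as saucer1, in the draining stand at the start; may be absent
- saucer3: saucer as saucer1, in the draining stand at the start; may be absent
- saucer4: saucer as saucer1, in the draining stand at the start; may be absent
- saucer5: saucer as saucer1, in the draining stand at the start; may be absent
- stored1: saucer as saucer1, already standing in one of the rack's slots; it stays in the rack; may be absent
- stored2: saucer as saucer1, already standing in one of the rack's slots; it stays in the rack; may be absent
- stored3: saucer as saucer1, already standing in one of the rack's slots; it stays in the rack; may be absent
- grinder: fixed matte grey grinder, front to the robot (its -x): base 220 deep (x -110..110) x 136 wide x 54 mm high; rear body 118 wide (x -15..110), 215 high, spout forward to x = -55 at 110-170 mm height; on top a plate (radius 52, top at 225 mm, centre x = 45, y = 0) with fine scale ticks round its far side; feed cup in the collar's middle up to 267 mm. Origin: middle of the underside, z up
- collar (a joint): the knurled grind-setting collar on top of the grinder, turning about the vertical: 0 = its pointer straight back (the grinder's +x), grows anticlockwise seen from above; range -2.2 to 2.2 rad; friction about 0.12 N m; it stays where it is left. The raised mark is at 0.35 rad
- collar_grip (a point): on the collar's axis, 20 mm above the plate; the collar is a cylinder 60 mm across and 34 mm high (plate top to 14 mm above this point)
- pointer (a point): tip of the flat black pointer (5 mm wide, 3 mm thick) that stands 12 mm out from the foot of the collar's rim, close over the plate, below where fingers grip if they stay 6 mm or more above the plate
- grind_mark (a point): the single raised dark steel mark (4 mm wide, 4 mm high) at the far edge of the plate, running down its side; the pointer's setting is right when it points at the middle of this mark
- tray (a joint): the metal catch tray in the front of the grinder's base, sliding along the grinder's x: 0 = fully home against its stop, grows as it comes out towards the robot (m, up to 0.08); friction about 2 N; it stays where it is left
- tray_lip (a point): middle of the front edge of the tray's lip (60 mm wide, 6 mm thick, 41 mm above the worktop), 9 mm in front of the tray's front panel (114 mm wide, 9 to 45 mm high); 127 mm in front of the grinder's origin when the tray is home
- tamper: the stainless tamper, 0.4 kg, upright: round foot 58 mm across and 22 mm high, thin neck, cylindrical handle 31 mm across from 38 to 88 mm height. Origin at the middle of its underside, z up along the handle
- mat: the fixed black rubber tamping mat, 120 x 120 mm, 8 mm thick. Origin at the middle of its underside (on the worktop)
- cup: bystander: white espresso cup, 62 mm across, 58 mm high; origin at the middle of its underside
- canister: bystander: clear acrylic canister with cork lid, 96 mm across, 160 mm high; origin at the middle of its underside
Things that resemble listed ones, but are neither listed nor needed, are in the scene too. What is shaped like the saucer5 but purple is not meant.

How it is judged:
By the outcome, as a careful person would: the job done as asked, in the order asked, and still so for the second after the job is handed in, with the robot touching nothing.
Of saucer1, saucer2, saucer3, saucer4, saucer5 only 3 to 5 are there at a start; the rules pass over those that are not, and their reading is None.
Of stored1, stored2, stored3 only 1 to 1 are there at a start; the rules pass over those that are not, and their reading is None.
At some moment in a run one of tamper may be knocked a few centimetres aside while the robot is not near it.
It also fails if it takes over 210 s, if anything falls off the work surface, if the arm or the gripper's body presses on something with over 40 N, if the wrist force passes 120 N, or if a joint passes its speed limit or range.

## Working session

There is one attempt and no reset: what is moved stays moved. The work goes in short steps, Python scripts to look and compute and a shell command to move; the robot and the scene stay as the last step left them, time stands still between calls to the robot, and variables do not carry over. Pictures are saved under pics/ and viewed, about 12 in all and at most 16, crops included, and the job is handed in when it is done.

```bash
mkdir -p pics; ls
cat > h.py <<'E'
import numpy as np, cv2
from plant import bot
def cap(n):
    c=bot.capture(n); c['R']=cv2.Rodrigues(np.array(c['rvec'],float))[0]; c['t']=np.array(c['tvec'],float).ravel(); return c
def ray(c,u,v):
    d=c['R'].T@np.array([(u-c['cx'])/c['fx'],(v-c['cy'])/c['fy'],1.]); return -c['R'].T@c['t'],d
def onz(c,u,v,z):
    o,d=ray(c,u,v); return o+d*(z-o[2])/d[2]
def dep(c,u,v):
    o,d=ray(c,u,v); return o+d*c['z_map'][int(v),int(u)]
def cloud(c):
    v,u=np.mgrid[:480,:640]; z=c['z_map']
    P=np.stack([(u-c['cx'])/c['fx']*z,(v-c['cy'])/c['fy']*z,z],-1)-c['t']
    W=P@c['R']; W[z==0]=np.nan; return W
def proj(c,p):
    q=c['R']@np.array(p,float)+c['t']; return q[0]/q[2]*c['fx']+c['cx'],q[1]/q[2]*c['fy']+c['cy']
E
python3 - <<'E'
from h import *
for n in('scene','top'):
    c=cap(n); cv2.imwrite(f'pics/{n}0.png',c['frame']); print(n,c['fx'],c['cx'],c['cy'],-c['R'].T@c['t'],c['R'][2])
    import pickle; pickle.dump(c,open(n+'0.pkl','wb'))
print(bot.get_obs())
E
```

```text
pics
scene 501.24695999571344 319.10921976914017 243.0750176947435 [1155.60451503  255.96563136 1079.40278258] [-0.57114191 -0.26931405 -0.77541399]
top 588.5274765194412 321.28111177265555 232.99011210964633 [ 341.36989534  -36.44366194 1489.67530325] [ 0.13603065 -0.00233532 -0.99070188]
{'time': 0.1, 'joint_positions': array([-1.28501172e+00,  3.42687571e-01,  1.52490978e+00, -2.06472618e-05,
        1.27537745e+00, -1.45986676e-01]), 'dq': array([ 0.00036762, -0.00048529, -0.00158681, -0.00073762, -0.00100629,
        0.00020988]), 'tau': array([ 2.14478932e-03, -4.32005739e+01, -2.44694620e+01,  7.19344709e-02,
        5.26243402e-02, -5.62675666e-05]), 'tool_pos': array([ 219.61035094, -476.42811247,  195.90064765]), 'tcp_rot': array([-3.14141113e+00,  1.37031176e-03, -1.13901890e+00]), 'contact_force': array([-0.44447365, -0.55530741, -0.20803123]), 'moment': array([-0.05611377,  0.04388252, -0.02809218]), 'grip_width': 91.62074971870052}
```

View pics/scene0.png

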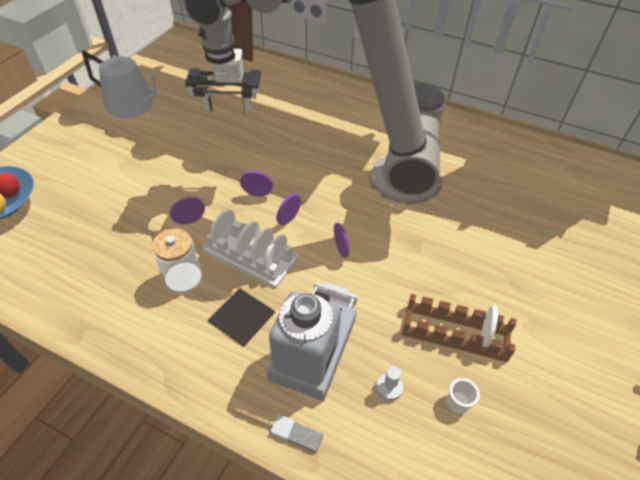

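View pics/top0.png

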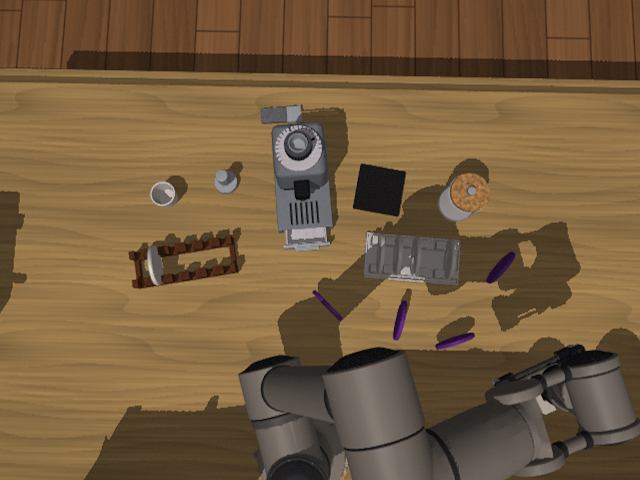

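The scene view shows the drainer at about (250,245), the rack at (460,325), grinder (312,340), mat (242,317), tamper (391,383), cup (463,396) and canister (178,260). Four purple discs stand loose and are not meant. I'll enlarge the drainer, rack and grinder.

Run:
```python
from h import *
import pickle
S=pickle.load(open('scene0.pkl','rb'));T=pickle.load(open('top0.pkl','rb'))
def cr(c,x,y,w=100,h=75): return cv2.resize(c['frame'][y:y+h,x:x+w],(400,300),interpolation=cv2.INTER_CUBIC)
cv2.imwrite('pics/crops.png',np.vstack([np.hstack([cr(S,200,205),cr(T,362,222)]),np.hstack([cr(S,262,280),cr(T,250,115)])]))
for n,c,(x0,y0,x1,y1) in(('T',T,(355,220,470,295)),('S',S,(195,200,305,290))):
    W=cloud(c)[y0:y1,x0:x1].reshape(-1,3)
    m=W[:,2]>85; print(n,m.sum())
    P=W[m]; print(np.round(P[np.argsort(P[:,1])][::max(1,len(P)//40)],0).tolist())
def lines(c,f,name):
    pass
# mat, rack footprints
W=cloud(T); hsv=cv2.cvtColor(T['frame'],cv2.COLOR_BGR2HSV)
m=(hsv[...,2]<45)&(np.abs(W[...,2]-8)<6); m[:, :345]=0;m[:,415:]=0;m[:155]=0;m[225:]=0
p=W[m][:,:2].astype(np.float32); print('mat',cv2.minAreaRect(p),m.sum())
m=np.zeros((480,640),bool); m[225:295,120:250]=1; r=m&(W[...,2]>12)&(W[...,2]<62)
print('rack',cv2.minAreaRect(W[r][:,:2].astype(np.float32)))
q=m&(W[...,2]>70); print('stored',np.round(np.nanmean(W[q],0)),np.round(W[q].min(0)),np.round(W[q].max(0)))
m[:]=0; m[220:295,355:470]=1; r=m&(W[...,2]>4)&(W[...,2]<62); print('drainer',cv2.minAreaRect(W[r][:,:2].astype(np.float32)))
```

```text
T 799
[[514.0, -358.0, 100.0], [470.0, -355.0, 113.0], [460.0, -353.0, 110.0], [525.0, -351.0, 89.0], [451.0, -350.0, 110.0], [458.0, -349.0, 115.0], [506.0, -348.0, 101.0], [499.0, -348.0, 105.0], [456.0, -347.0, 105.0], [453.0, -346.0, 109.0], [447.0, -345.0, 103.0], [447.0, -344.0, 99.0], [521.0, -274.0, 104.0], [489.0, -272.0, 117.0], [457.0, -271.0, 111.0], [491.0, -269.0, 118.0], [459.0, -268.0, 110.0], [444.0, -267.0, 88.0], [512.0, -266.0, 98.0], [468.0, -265.0, 116.0], [483.0, -264.0, 108.0], [472.0, -263.0, 115.0], [442.0, -260.0, 86.0], [513.0, -229.0, 105.0], [477.0, -228.0, 115.0], [463.0, -226.0, 110.0], [524.0, -225.0, 99.0], [463.0, -224.0, 108.0], [500.0, -223.0, 117.0], [463.0, -222.0, 106.0], [510.0, -221.0, 95.0], [490.0, -220.0, 100.0], [461.0, -219.0, 108.0], [522.0, -188.0, 108.0], [527.0, -187.0, 103.0], [471.0, -185.0, 116.0], [519.0, -184.0, 108.0], [466.0, -183.0, 116.0], [522.0, -182.0, 104.0], [519.0, -181.0, 92.0], [463.0, -179.0, 105.0], [451.0, -178.0, 95.0], [454.0, -176.0, 94.0]]
S 950
[[442.0, -459.0, 85.0], [516.0, -352.0, 97.0], [518.0, -348.0, 89
[... 609 characters left out ...]
0, 97.0], [455.0, -217.0, 105.0], [499.0, -217.0, 120.0], [444.0, -216.0, 91.0], [529.0, -186.0, 96.0], [529.0, -184.0, 89.0], [480.0, -182.0, 116.0], [525.0, -180.0, 95.0], [524.0, -178.0, 90.0], [505.0, -178.0, 97.0], [496.0, -177.0, 96.0], [486.0, -176.0, 109.0], [468.0, -175.0, 99.0], [467.0, -173.0, 86.0]]
mat ((661.0103759765625, -186.38314819335938), (117.92247772216797, 120.14572143554688), 80.74742889404297) 1893
rack ((463.59417724609375, 299.91900634765625), (93.1802749633789, 255.9145965576172), 10.945000648498535)
stored [452. 359.  96.] [406. 348.  70.] [499. 375. 120.]
drainer ((488.70587158203125, -272.1207580566406), (188.485107421875, 292.8606872558594), 0.9622257351875305)
```

View pics/crops.png

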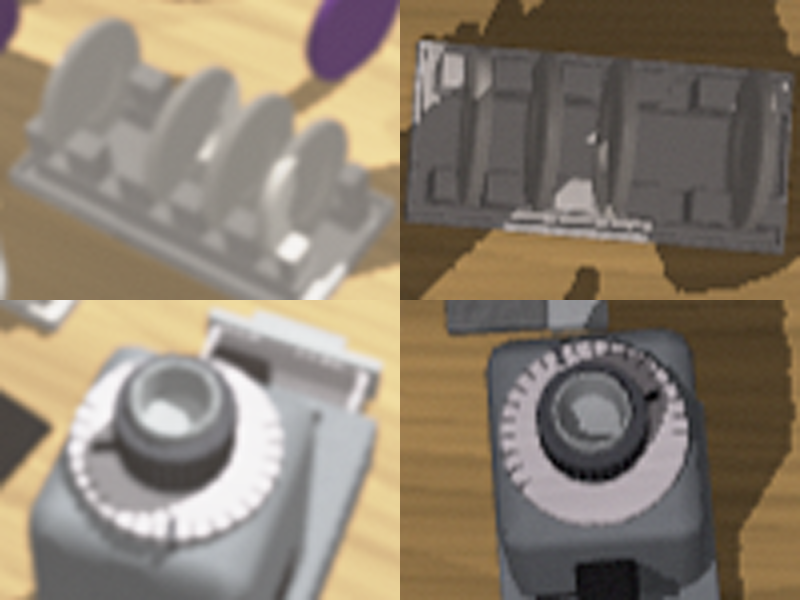

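The drainer holds four grey-white saucers, at top-crop columns 470, 545, 615 and 750 (top view x ≈ 480, 498, 516 and 550). The purple discs stand outside it. The collar's pointer is at the upper right of the collar in the top view, and the raised mark looks to be at about (172,525) in the scene crop. Next I'll measure precisely.

Run:
```python
from h import *
import pickle
S=pickle.load(open('scene0.pkl','rb'));T=pickle.load(open('top0.pkl','rb'))
WT=cloud(T);WS=cloud(S)
for nm,(cx,cy) in dict(a=(488,-348),b=(488,-267),c=(488,-224),d=(488,-182),st=(452,359)).items():
  for n,W in(('T',WT),('S',WS)):
    P=W.reshape(-1,3); P=P[(abs(P[:,0]-cx)<55)&(abs(P[:,1]-cy)<17)&(P[:,2]>70)&(P[:,2]<122)]
    Q=P[P[:,2]>80][:,:2]; v=np.linalg.svd(Q-Q.mean(0),full_matrices=False)[2][0]; v*=np.sign(v[0]); nrm=np.array([-v[1],v[0]])
    top=P[P[:,2]>np.percentile(P[:,2],97)-8]; d=(P[:,:2]-[cx,cy])@nrm; dt=(top[:,:2]-[cx,cy])@nrm
    # x mid along v from extents
    e=(P[:,:2]-[cx,cy])@v
    print(nm,n,len(P),'yaw',np.degrees(np.arctan2(v[1],v[0])).round(1),'e',np.percentile(e,[2,98]).round(1),'top z',np.percentile(P[:,2],97).round(1),'n top',np.percentile(dt,[3,97]).round(1),'topmid',(np.array([cx,cy])+nrm*np.mean(np.percentile(dt,[3,97]))+v*np.mean(np.percentile(e,[2,98]))).round(1))
# drainer rect: low points
for n,W in(('T',WT),('S',WS)):
  P=W.reshape(-1,3); k=(P[:,2]>45)&(P[:,2]<60)&(P[:,0]>425)&(P[:,0]<550)&(P[:,1]>-385)&(P[:,1]<-145)
  print('drteeth',n,k.sum(),cv2.minAreaRect(P[k][:,:2].astype(np.float32)))
  P2=P[(P[:,2]>42)&(P[:,2]<62)&(P[:,0]>395)&(P[:,0]<530)&(P[:,1]>160)&(P[:,1]<440)]
  print('rackteeth',n,cv2.minAreaRect(P2[:,:2].astype(np.float32)),len(P2))
  P3=P[(P[:,2]>205)&(P[:,2]<222)&(P[:,0]>600)&(P[:,0]<850)&(abs(P[:,1])<120)]
  print('body',n,len(P3), cv2.minAreaRect(P3[:,:2].astype(np.float32)) if len(P3)>5 else '')
  P3=P[(P[:,2]>222)&(P[:,2]<229)&(P[:,0]>600)&(P[:,0]<850)&(abs(P[:,1])<120)]
  print('plate',n,len(P3), cv2.minEnclosingCircle(P3[:,:2].astype(np.float32)), P3[:,:2].mean(0))
  P3=P[(P[:,2]>46)&(P[:,2]<60)&(P[:,0]>450)&(P[:,0]<850)&(abs(P[:,1]-15)<110)]
  print('base',n,len(P3), cv2.minAreaRect(P3[:,:2].astype(np.float32)))
  P4=P[(P[:,2]>60)&(P[:,2]<92)&(P[:,0]>620)&(P[:,0]<760)&(P[:,1]>100)&(P[:,1]<260)]
  print('tamper',n,len(P4),P4.mean(0),P4[P4[:,2]>84].mean(0))
```

```text
a T 253 yaw -3.9 e [-52.6  35.2] top z 119.3 n top [-7.4  2. ] topmid [ 479.1 -350.1]
a S 329 yaw -5.4 e [-50.7  35. ] top z 116.2 n top [-6.   5.4] topmid [ 480.2 -347.6]
b T 230 yaw -4.4 e [-48.6  41.5] top z 119.3 n top [-6.9  2.9] topmid [ 484.3 -268.7]
b S 319 yaw -5.4 e [-46.1  41.8] top z 116.2 n top [-3.2  6.3] topmid [ 486.  -265.2]
c T 222 yaw -2.8 e [-46.6  43.8] top z 119.5 n top [-6.  4.] topmid [ 486.6 -224.9]
c S 303 yaw -4.7 e [-42.1  44.6] top z 117.3 n top [-2.4  7.8] topmid [ 489.5 -221.4]
d T 196 yaw -3.4 e [-42.8  45.9] top z 119.8 n top [-5.8  3.4] topmid [ 489.5 -183.3]
d S 300 yaw -5.7 e [-40.   47.7] top z 116.0 n top [-3.6  7.2] topmid [ 492.  -180.6]
st T 297 yaw 10.0 e [-43.1  44.5] top z 114.7 n top [-3.6  6.9] topmid [452.4 360.8]
st S 280 yaw 12.0 e [-39.6  45.6] top z 113.2 n top [ 0.8 10.3] topmid [453.8 365.1]
drteeth T 908 ((485.0906066894531, -269.4319763183594), (216.0155487060547, 90.95879364013672), 86.228271484375)
rackteeth T ((463.59417724609375, 299.91900634765625), (93.1802749633789, 255.9145965576172), 10.945000648498535) 1221
body T 988 (
[... 362 characters left out ...]
97] [672.40048787 205.75140291  87.96181883]
drteeth S 811 ((482.36260986328125, -266.0214538574219), (216.3739471435547, 96.05975341796875), 85.89083099365234)
rackteeth S ((462.00634765625, 302.36468505859375), (95.64926147460938, 252.56573486328125), 10.2758207321167) 1463
body S 1101 ((707.192626953125, 18.818050384521484), (120.48694610595703, 113.5462646484375), 5.651968955993652)
plate S 964 ((704.0125122070312, 17.990636825561523), 53.383243560791016) [715.40030011  24.641339  ]
base S 986 ((634.1384887695312, 11.534736633300781), (270.50506591796875, 135.71646118164062), 5.465897560119629)
tamper S 222 [673.98544265 209.91822346  82.26908302] [670.88725011 209.48655929  87.31733865]
```

Saucers are at y ≈ -349, -267, -223 and -182, and the drainer yaw is -4°. The rack centre is about (463,301) with yaw 10.6°, and the stored saucer is in slot +63. The two cameras differ by about 3 mm, so I'll average them and check against the TCP once something is gripped. First is saucer a, the isolated one.

```bash
python3 -m pendant '[{"linear":[60,30,0],"twist":-8},{"linear":[110,55,0],"twist":-16},{"linear":[160,80,0],"twist":-24},{"linear":[210,105,0],"twist":-28.7},{"linear":[245,120,0],"twist":-28.7},{"linear":[260,128,0],"twist":-28.7},{"linear":[260,128,0],"twist":-28.7},{"linear":[260,128,-30],"twist":-28.7},{"linear":[260,128,-60],"twist":-28.7},{"linear":[260,128,-60],"twist":-28.7},{"linear":[260,128,-60],"twist":-28.7},{"linear":[260,128,-60],"twist":-28.7}]' 165
python3 - <<'E'
from h import *
c=cap('scene'); cv2.imwrite('pics/s1.png',cv2.resize(c['frame'][150:300,150:350],(800,600),interpolation=cv2.INTER_CUBIC))
E
```

```text
time: 1.6
tool_pos: [480.1, -349.8, 138.2]
tcp_rot: [-3.14, -0.002, -1.64]
contact_force: [0.2, 0.8, 0.1]
grip_width: 32.3
```

View pics/s1.png

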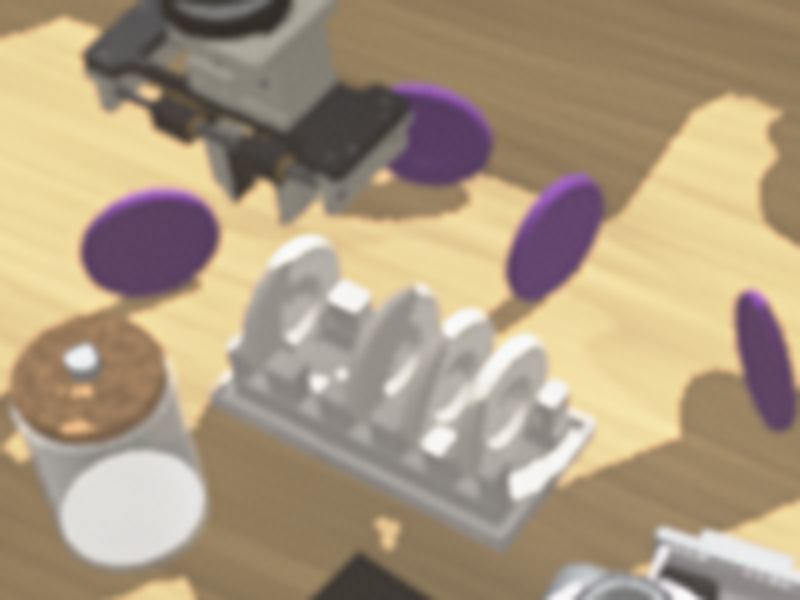

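The four white saucers are clear and the gripper is above the left-most. I'll descend, grip and lift a little.

```bash
python3 -m pendant '[{"linear":[0,0,-20],"twist":0},{"linear":[0,0,-40],"twist":0},{"linear":[0,0,-55],"twist":0},{"linear":[0,0,-55],"twist":0},{"linear":[0,0,-55],"twist":0},{"linear":[0,0,-55],"twist":0}]' && python3 -m pendant '[{"linear":[0,0,0],"twist":0},{"linear":[0,0,0],"twist":0},{"linear":[0,0,0],"twist":0},{"linear":[0,0,0],"twist":0},{"linear":[0,0,0],"twist":0},{"linear":[0,0,0],"twist":0}]' 255 && python3 -m pendant '[{"linear":[0,0,15],"twist":0},{"linear":[0,0,40],"twist":0},{"linear":[0,0,80],"twist":0},{"linear":[0,0,120],"twist":0},{"linear":[0,0,120],"twist":0},{"linear":[0,0,120],"twist":0},{"linear":[0,0,120],"twist":0}]'
python3 - <<'E'
from h import *
import pickle
S=cap('scene');T=cap('top'); o=bot.get_obs(); p=o['tool_pos']; print(p)
for n,c in(('T',T),('S',S)):
    P=cloud(c).reshape(-1,3); P=P[(abs(P[:,0]-p[0])<58)&(abs(P[:,1]-p[1])<17)&(P[:,2]>100)&(P[:,2]<185)]
    print(n,len(P),P.min(0),P.max(0),P.mean(0))
cv2.imwrite('pics/s2.png',cv2.resize(S['frame'][100:300,120:390],(800,592)))
E
```

```text
time: 2.4
tool_pos: [480.2, -349.2, 82.4]
tcp_rot: [-3.14, -0.001, -1.64]
contact_force: [-0.2, 0.1, -0.1]
grip_width: 32.4
time: 3.15
tool_pos: [479.8, -348.9, 81.6]
tcp_rot: [-3.142, -0.0, -1.64]
contact_force: [1.1, 0.4, 0.9]
grip_width: 9.4
time: 4.03
tool_pos: [479.1, -348.3, 200.2]
tcp_rot: [3.139, 0.002, -1.64]
contact_force: [0.3, -0.2, -0.9]
grip_width: 9.1
[ 479.33869835 -348.45823365  200.3591353 ]
T 28 [ 445.40040968 -345.08345429  146.33512176] [ 468.54396508 -342.47313772  183.49248761] [ 456.88974877 -343.64347622  165.51627897]
S 296 [ 431.43881408 -353.55665463  140.44949057] [ 526.11639506 -337.03791792  184.78044484] [ 478.12479611 -343.66615824  166.13391665]
```

View pics/s2.png

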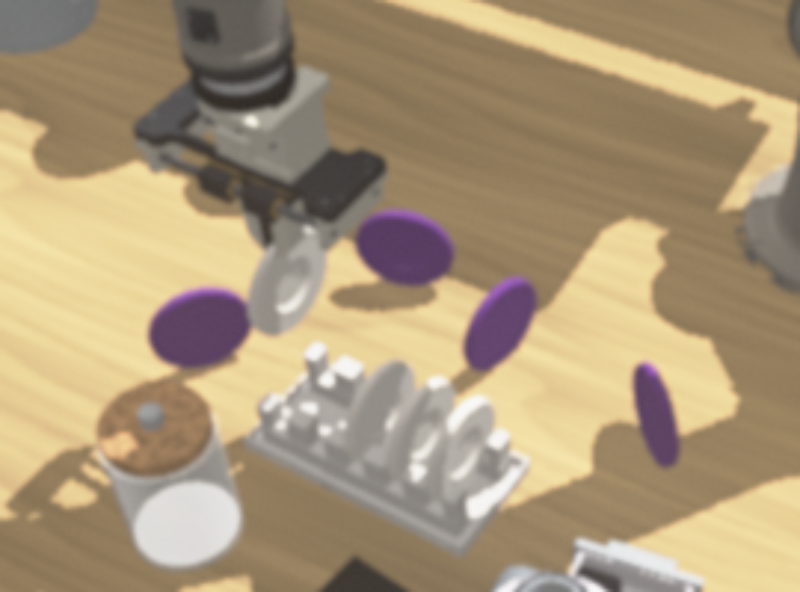

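Held at 9 mm, hanging straight, and the averaged camera estimate agrees with the TCP (-348.8 vs -348.5). Now I'll refine the rack axis from the tooth edges.

Run:
```python
from h import *
import pickle
S=pickle.load(open('scene0.pkl','rb'));T=pickle.load(open('top0.pkl','rb'))
a=np.radians(10.6); ex=np.array([np.cos(a),np.sin(a)]); ey=np.array([-ex[1],ex[0]]); c0=np.array([462.8,301.1])
comb=np.concatenate([np.array([-126.5]),]); slots=np.array([-105,-63,-21,21,63,105])
def tooth(y): return (np.abs(y[:,None]-slots).min(1)>7.5)&(abs(y)<126.5)
for n,c in(('T',T),('S',S)):
    # ray-cast dark-brown/top-of-tooth pixels: depth points near 56
    P=cloud(c).reshape(-1,3); l=np.stack([(P[:,:2]-c0)@ex,(P[:,:2]-c0)@ey],1)
    for r in(-35,35):
        k=(abs(l[:,0]-r)<9)&(abs(l[:,1])<150)&(P[:,2]>46)&(P[:,2]<64); y=l[k,1]
        h,_=np.histogram(y,np.arange(-140,141,4)); 
        off=np.arange(-10,10.5,.5); sc=[(tooth(y-o)*1.0).sum() for o in off]; sc=np.array(sc); best=off[sc>=sc.max()-1]
        print(n,r,k.sum(),'offset',best.mean(),sc.max()/k.sum())
    k=(abs(l[:,0])<40)&(abs(l[:,1]-63)<17)&(P[:,2]>70)&(P[:,2]<105); q=l[k]
    print('face of stored: near-side y',np.percentile(q[:,1],[10,50,90]).round(1),'slope deg',np.degrees(np.polyfit(q[:,0],q[:,1],1)[0]).round(2), 'ytop',np.median(l[(abs(l[:,0])<30)&(abs(l[:,1]-63)<17)&(P[:,2]>108)][:,1]))
    k=(abs(l[:,0])<60)&(abs(l[:,1])<130)&(P[:,2]>46)&(P[:,2]<64); print('x ext',np.percentile(l[k,0],[1,99]))
```

```text
T -35 519 offset -2.5 0.9364161849710982
T 35 490 offset -2.5 0.9387755102040817
face of stored: near-side y [55.6 56.9 62.4] slope deg -0.86 ytop 60.189107406876026
x ext [-43.59464999  45.86717163]
S -35 504 offset 1.5 0.9623015873015873
S 35 602 offset 1.0 0.9667774086378738
face of stored: near-side y [59.2 60.1 66.2] slope deg 2.5 ytop 64.54676880629671
x ext [-46.5500294   45.31859133]
```

Averaged rack centre is (462.9,300.5) with yaw 10.6°. Slot -105 is therefore at (482.2,197.3). Moving over it.

```bash
python3 -m pendant '[{"linear":[0,20,0],"twist":0},{"linear":[0,60,0],"twist":1},{"linear":[0,105,0],"twist":2},{"linear":[0,155,0],"twist":4},{"linear":[0,205,0],"twist":6},{"linear":[0,255,0],"twist":8},{"linear":[0,305,0],"twist":10},{"linear":[0,355,0],"twist":12},{"linear":[0,405,0],"twist":14},{"linear":[1,455,0],"twist":14.6},{"linear":[2,500,0],"twist":14.6},{"linear":[2.5,530,0],"twist":14.6},{"linear":[2.5,546,0],"twist":14.6},{"linear":[2.5,546,0],"twist":14.6},{"linear":[2.5,546,-30],"twist":14.6},{"linear":[2.5,546,-60],"twist":14.6},{"linear":[2.5,546,-75],"twist":14.6},{"linear":[2.5,546,-75],"twist":14.6},{"linear":[2.5,546,-75],"twist":14.6},{"linear":[2.5,546,-75],"twist":14.6}]'
python3 - <<'E'
from h import *
S=cap('scene');T=cap('top'); p=bot.get_obs()['tool_pos']; print(p)
cv2.imwrite('pics/s3.png',np.hstack([cv2.resize(S['frame'][260:380,380:540],(400,300),interpolation=2),cv2.resize(T['frame'][200:320,110:270],(400,300),interpolation=2)]))
a=np.radians(10.6); ex=np.array([np.cos(a),np.sin(a)]); ey=np.array([-ex[1],ex[0]]); c0=np.array([462.9,300.5])
print('local',(p[:2]-c0)@ex,(p[:2]-c0)@ey)
for n,c in(('T',T),('S',S)):
    P=cloud(c).reshape(-1,3); l=np.stack([(P[:,:2]-c0)@ex,(P[:,:2]-c0)@ey],1)
    k=(abs(l[:,0])<45)&(abs(l[:,1]+105)<17)&(P[:,2]>75)&(P[:,2]<125); q=l[k]
    print(n,k.sum(),np.percentile(q[:,1],[10,50,90]).round(1),'x',np.percentile(q[:,0],[1,99]))
E
```

```text
time: 6.62
tool_pos: [482.9, 197.3, 127.6]
tcp_rot: [-3.14, -0.0, -1.385]
contact_force: [0.1, -0.4, -0.9]
grip_width: 9.3
[482.65496318 197.25683361 127.27738359]
local 0.42613173348982447 -105.11530995807962
T 8 [-113.8 -113.4 -112.7] x [-26.25445587 -15.86724304]
S 51 [-109.9 -109.5 -106.4] x [-26.80239486  44.84019394]
```

View pics/s3.png

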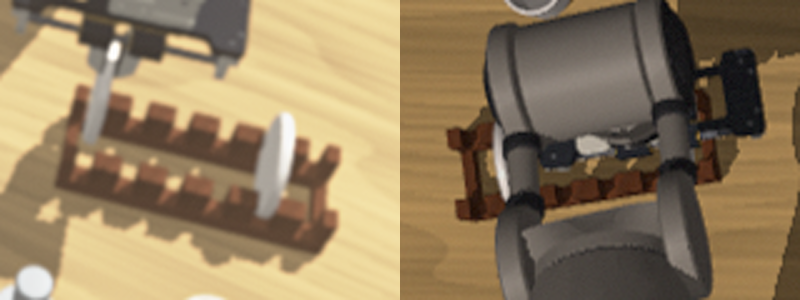

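Relative to the held saucer, both views put the slot about 1.3 mm further along +y. I'll correct for that and lower slowly.

```bash
python3 -m pendant '[{"linear":[-0.2,1.3,-5],"twist":0},{"linear":[-0.2,1.3,-15],"twist":0},{"linear":[-0.2,1.3,-25],"twist":0},{"linear":[-0.2,1.3,-33],"twist":0},{"linear":[-0.2,1.3,-40],"twist":0},{"linear":[-0.2,1.3,-44],"twist":0},{"linear":[-0.2,1.3,-44],"twist":0},{"linear":[-0.2,1.3,-44],"twist":0}]' && python3 -m pendant '[{"linear":[0,0,-2],"twist":0},{"linear":[0,0,-3],"twist":0},{"linear":[0,0,-4],"twist":0},{"linear":[0,0,-4],"twist":0},{"linear":[0,0,-4],"twist":0}]'
```

```text
time: 7.72
tool_pos: [482.3, 198.5, 82.8]
tcp_rot: [-3.141, -0.0, -1.385]
contact_force: [-1.1, 0.5, -1.2]
grip_width: 9.0
time: 8.35
tool_pos: [482.1, 198.5, 78.6]
tcp_rot: [-3.142, -0.0, -1.385]
contact_force: [0.9, -0.4, -0.7]
grip_width: 9.2
```

```bash
python3 -m pendant '[{"linear":[0,0,-0.5],"twist":0},{"linear":[0,0,-1],"twist":0},{"linear":[0,0,-1],"twist":0}]'; python3 -m pendant '[{"linear":[0,0,-0.5],"twist":0},{"linear":[0,0,-1],"twist":0},{"linear":[0,0,-1],"twist":0}]'
```

```text
time: 8.72
tool_pos: [482.3, 198.6, 77.7]
tcp_rot: [-3.141, -0.0, -1.385]
contact_force: [0.0, 0.0, -0.6]
grip_width: 8.9
time: 9.1
tool_pos: [482.7, 198.6, 77.3]
tcp_rot: [-3.14, 0.0, -1.385]
contact_force: [0.0, 0.5, 6.8]
grip_width: 9.3
```

Contact at 77.3, so it is fully down (expected 77.6). Release, rise and return to the next saucer, b.

```bash
python3 -m pendant '[{"linear":[0,0,0.5],"twist":0},{"linear":[0,0,0.5],"twist":0},{"linear":[0,0,0.5],"twist":0},{"linear":[0,0,10],"twist":0},{"linear":[0,0,30],"twist":0},{"linear":[0,0,60],"twist":0},{"linear":[0,0,90],"twist":0},{"linear":[0,0,100],"twist":0}]' 180 && python3 -m pendant '[{"linear":[0,-40,0],"twist":0},{"linear":[0,-95,0],"twist":-2},{"linear":[0,-150,0],"twist":-5},{"linear":[0,-205,0],"twist":-8},{"linear":[0,-260,0],"twist":-11},{"linear":[0,-315,0],"twist":-14},{"linear":[1,-365,0],"twist":-14.6},{"linear":[3,-415,0],"twist":-14.6},{"linear":[3,-450,0],"twist":-14.6},{"linear":[3,-465.5,0],"twist":-14.6},{"linear":[3,-465.5,0],"twist":-14.6},{"linear":[3,-465.5,0],"twist":-14.6}]'
python3 - <<'E'
from h import *
S=cap('scene');T=cap('top'); print(bot.get_obs()['tool_pos'])
cv2.imwrite('pics/s4.png',np.hstack([cv2.resize(S['frame'][260:380,380:540],(400,300),interpolation=2),cv2.resize(S['frame'][160:295,180:360],(400,300),interpolation=2)]))
a=np.radians(10.6); ex=np.array([np.cos(a),np.sin(a)]); ey=np.array([-ex[1],ex[0]]); c0=np.array([462.7,301.8])
for n,c in(('T',T),('S',S)):
    P=cloud(c).reshape(-1,3); l=np.stack([(P[:,:2]-c0)@ex,(P[:,:2]-c0)@ey],1)
    k=(abs(l[:,0])<45)&(abs(l[:,1]+105)<17)&(P[:,2]>70)&(P[:,2]<125); q=l[k]
    print(n,k.sum(),np.percentile(q[:,1],[10,50,90]).round(1),'x',np.percentile(q[:,0],[1,99]),'z',np.percentile(P[k,2],99))
    for y in(-267,-223.1,-182):
        k=(abs(P[:,0]-487)<40)&(abs(P[:,1]-y)<15)&(P[:,2]>108)&(P[:,2]<121); print(y,k.sum(),np.median(P[k],0))
E
```

```text
time: 10.1
tool_pos: [483.0, 198.7, 178.7]
tcp_rot: [-3.138, 0.0, -1.385]
contact_force: [0.3, 1.5, 0.2]
grip_width: 27.1
time: 11.6
tool_pos: [485.0, -265.6, 176.4]
tcp_rot: [3.141, 0.001, -1.639]
contact_force: [0.7, -0.2, 0.2]
grip_width: 27.1
[ 485.21765246 -265.67746531  176.68731092]
T 236 [-112.6 -110.1 -104.3] x [-43.91997641  42.79302021] z 117.86573995081149
-267 23 [ 463.40049954 -266.12926364  110.84912099]
-223.1 0 [nan nan nan]
-182 98 [ 489.55775441 -183.11724633  113.96350794]
S 180 [-109.1 -105.3 -100.5] x [-36.7326954   44.25549493] z 114.1311852439165
-267 75 [ 486.22847925 -265.20640134  112.69732225]
-223.1 76 [ 488.51556327 -220.65574515  113.46591876]
-182 81 [ 492.09511929 -179.42085081  113.55991099]
  return _methods._mean(a, axis=axis, dtype=dtype,
  ret = um.true_divide(
```

View pics/s4.png

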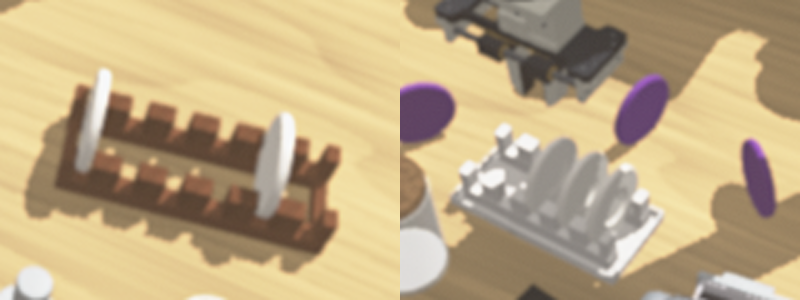

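Saucer 1 stands upright in slot -105. Now b goes to slot -63.

```bash
python3 -m pendant '[{"linear":[0,-1.2,-30],"twist":0},{"linear":[0,-1.2,-60],"twist":0},{"linear":[0,-1.2,-80],"twist":0},{"linear":[0,-1.2,-95],"twist":0},{"linear":[0,-1.2,-95],"twist":0},{"linear":[0,-1.2,-95],"twist":0}]' && python3 -m pendant '[{"linear":[0,0,0],"twist":0},{"linear":[0,0,0],"twist":0},{"linear":[0,0,0],"twist":0},{"linear":[0,0,0],"twist":0},{"linear":[0,0,0],"twist":0},{"linear":[0,0,0],"twist":0}]' 255 && python3 -m pendant '[{"linear":[0,0,15],"twist":0},{"linear":[0,0,40],"twist":0},{"linear":[0,0,80],"twist":0},{"linear":[0,0,120],"twist":0},{"linear":[0,20,120],"twist":0},{"linear":[0,60,120],"twist":2},{"linear":[0,110,120],"twist":4},{"linear":[0,160,120],"twist":6},{"linear":[-2,210,120],"twist":8},{"linear":[-4,260,120],"twist":10},{"linear":[-6,310,120],"twist":12},{"linear":[-8,360,120],"twist":14},{"linear":[-10,410,120],"twist":14.6},{"linear":[-10.9,450,120],"twist":14.6},{"linear":[-10.9,485,120],"twist":14.6},{"linear":[-10.9,507,120],"twist":14.6},{"linear":[-10.9,507,120],"twist":14.6},{"linear":[-10.9,507,90],"twist":14.6},{"linear":[-10.9,507,60],"twist":14.6},{"linear":[-10.9,507,60],"twist":14.6}]' && python3 -m pendant '[{"linear":[0,0,0],"twist":0},{"linear":[0,0,0],"twist":0}]'
```

```text
time: 12.45
tool_pos: [485.6, -268.4, 82.4]
tcp_rot: [-3.14, -0.001, -1.64]
contact_force: [0.1, -0.9, 0.5]
grip_width: 26.9
time: 13.2
tool_pos: [485.3, -268.4, 81.9]
tcp_rot: [-3.141, -0.001, -1.64]
contact_force: [1.0, -0.3, 3.6]
grip_width: 9.3
time: 15.7
tool_pos: [471.9, 237.4, 139.2]
tcp_rot: [3.135, -0.001, -1.386]
contact_force: [0.6, 0.3, -1.3]
grip_width: 9.4
time: 15.95
tool_pos: [474.9, 238.8, 142.9]
tcp_rot: [-3.139, 0.0, -1.385]
contact_force: [0.1, 0.1, -1.3]
grip_width: 9.2
```

```bash
python3 -m pendant '[{"linear":[0.2,1.1,-12],"twist":0},{"linear":[0.2,1.1,-25],"twist":0},{"linear":[0.2,1.1,-37],"twist":0},{"linear":[0.2,1.1,-48],"twist":0},{"linear":[0.2,1.1,-56],"twist":0},{"linear":[0.2,1.1,-61],"twist":0},{"linear":[0.2,1.1,-62.5],"twist":0},{"linear":[0.2,1.1,-63.5],"twist":0},{"linear":[0.2,1.1,-63.5],"twist":0}]' && python3 -m pendant '[{"linear":[0,0,-0.5],"twist":0},{"linear":[0,0,-1],"twist":0},{"linear":[0,0,-1],"twist":0}]'&& python3 -m pendant '[{"linear":[0,0,-0.4],"twist":0},{"linear":[0,0,-0.4],"twist":0}]'
```

```text
time: 17.08
tool_pos: [474.6, 240.0, 78.4]
tcp_rot: [-3.141, 0.0, -1.385]
contact_force: [-0.3, -0.2, -1.7]
grip_width: 9.7
time: 17.45
tool_pos: [475.1, 240.1, 77.8]
tcp_rot: [-3.14, 0.0, -1.385]
contact_force: [1.3, 0.9, 5.4]
grip_width: 9.2
time: 17.7
tool_pos: [475.2, 240.2, 77.6]
tcp_rot: [-3.139, 0.0, -1.385]
contact_force: [0.7, -0.1, 7.1]
grip_width: 9.4
```

```bash
python3 -m pendant '[{"linear":[0,0,0.5],"twist":0},{"linear":[0,0,0.5],"twist":0},{"linear":[0,0,0.5],"twist":0},{"linear":[0,0,10],"twist":0},{"linear":[0,0,30],"twist":0},{"linear":[0,0,60],"twist":0},{"linear":[0,0,90],"twist":0},{"linear":[0,0,100],"twist":0}]' 180 && python3 -m pendant '[{"linear":[0,-40,0],"twist":0},{"linear":[0,-95,0],"twist":-2},{"linear":[2,-150,0],"twist":-5},{"linear":[4,-205,0],"twist":-8},{"linear":[6,-260,0],"twist":-11},{"linear":[8,-315,0],"twist":-14},{"linear":[10,-365,0],"twist":-14.6},{"linear":[13.7,-415,0],"twist":-14.6},{"linear":[13.7,-450,0],"twist":-14.6},{"linear":[13.7,-463.4,0],"twist":-14.6},{"linear":[13.7,-463.4,-20],"twist":-14.6},{"linear":[13.7,-463.4,-50],"twist":-14.6},{"linear":[13.7,-463.4,-80],"twist":-14.6},{"linear":[13.7,-463.4,-95],"twist":-14.6},{"linear":[13.7,-463.4,-95],"twist":-14.6},{"linear":[13.7,-463.4,-95],"twist":-14.6}]' && python3 -m pendant '[{"linear":[0,0,0],"twist":0},{"linear":[0,0,0],"twist":0},{"linear":[0,0,0],"twist":0},{"linear":[0,0,0],"twist":0},{"linear":[0,0,0],"twist":0},{"linear":[0,0,0],"twist":0}]' 255
```

```text
time: 18.7
tool_pos: [475.3, 240.2, 178.8]
tcp_rot: [-3.138, 0.0, -1.385]
contact_force: [-0.6, 0.4, -0.9]
grip_width: 27.0
time: 20.7
tool_pos: [488.7, -223.7, 82.7]
tcp_rot: [-3.14, -0.001, -1.64]
contact_force: [-0.1, 0.6, -0.5]
grip_width: 27.0
time: 21.45
tool_pos: [488.3, -223.7, 82.0]
tcp_rot: [-3.141, -0.001, -1.64]
contact_force: [0.8, -0.9, 2.8]
grip_width: 8.9
```

```bash
python3 -m pendant '[{"linear":[0,0,15],"twist":0},{"linear":[0,0,40],"twist":0},{"linear":[0,0,80],"twist":0},{"linear":[0,0,120],"twist":0},{"linear":[0,20,120],"twist":0},{"linear":[0,60,120],"twist":2},{"linear":[-2,110,120],"twist":4},{"linear":[-4,160,120],"twist":6},{"linear":[-7,210,120],"twist":8},{"linear":[-10,260,120],"twist":10},{"linear":[-13,310,120],"twist":12},{"linear":[-16,360,120],"twist":14},{"linear":[-19,410,120],"twist":14.6},{"linear":[-21.4,450,120],"twist":14.6},{"linear":[-21.4,485,120],"twist":14.6},{"linear":[-21.4,504.7,120],"twist":14.6},{"linear":[-21.4,504.7,120],"twist":14.6},{"linear":[-21.4,504.7,90],"twist":14.6},{"linear":[-21.4,504.7,60],"twist":14.6},{"linear":[-21.4,504.7,60],"twist":14.6}]' && python3 -m pendant '[{"linear":[0,0,0],"twist":0},{"linear":[0,0,-12],"twist":0},{"linear":[0,0,-25],"twist":0},{"linear":[0,0,-37],"twist":0},{"linear":[0,0,-48],"twist":0},{"linear":[0,0,-56],"twist":0},{"linear":[0,0,-61],"twist":0},{"linear":[0,0,-62.5],"twist":0},{"linear":[0,0,-63.5],"twist":0},{"linear":[0,0,-63.5],"twist":0}]' && python3 -m pendant '[{"linear":[0,0,-0.5],"twist":0},{"linear":[0,0,-1],"twist":0},{"linear":[0,0,-1],"twist":0}]'&& python3 -m pendant '[{"linear":[0,0,-0.5],"twist":0},{"linear":[0,0,-0.5],"twist":0}]'
```

```text
time: 23.95
tool_pos: [465.0, 279.3, 139.6]
tcp_rot: [3.136, -0.002, -1.386]
contact_force: [-0.3, -0.8, 0.1]
grip_width: 9.3
time: 25.2
tool_pos: [467.0, 281.3, 78.6]
tcp_rot: [-3.141, 0.0, -1.385]
contact_force: [1.0, 1.1, 0.8]
grip_width: 9.3
time: 25.58
tool_pos: [467.6, 281.5, 78.0]
tcp_rot: [-3.139, 0.0, -1.385]
contact_force: [1.5, 0.2, 5.4]
grip_width: 9.4
time: 25.82
tool_pos: [467.9, 281.6, 77.9]
tcp_rot: [-3.138, 0.001, -1.385]
contact_force: [1.0, -0.6, 6.8]
grip_width: 9.6
```

```bash
python3 -m pendant '[{"linear":[0,0,0.5],"twist":0},{"linear":[0,0,0.5],"twist":0},{"linear":[0,0,0.5],"twist":0},{"linear":[0,0,10],"twist":0},{"linear":[0,0,30],"twist":0},{"linear":[0,0,60],"twist":0},{"linear":[0,0,90],"twist":0},{"linear":[0,0,100],"twist":0}]' 180 && python3 -m pendant '[{"linear":[0,-40,0],"twist":0},{"linear":[0,-95,0],"twist":-2},{"linear":[4,-150,0],"twist":-5},{"linear":[8,-205,0],"twist":-8},{"linear":[12,-260,0],"twist":-11},{"linear":[16,-315,0],"twist":-14},{"linear":[20,-365,0],"twist":-14.6},{"linear":[24.1,-415,0],"twist":-14.6},{"linear":[24.1,-450,0],"twist":-14.6},{"linear":[24.1,-463.6,0],"twist":-14.6},{"linear":[24.1,-463.6,-20],"twist":-14.6},{"linear":[24.1,-463.6,-50],"twist":-14.6},{"linear":[24.1,-463.6,-80],"twist":-14.6},{"linear":[24.1,-463.6,-95],"twist":-14.6},{"linear":[24.1,-463.6,-95],"twist":-14.6},{"linear":[24.1,-463.6,-95],"twist":-14.6}]' && python3 -m pendant '[{"linear":[0,0,0],"twist":0},{"linear":[0,0,0],"twist":0},{"linear":[0,0,0],"twist":0},{"linear":[0,0,0],"twist":0},{"linear":[0,0,0],"twist":0},{"linear":[0,0,0],"twist":0}]' 255
python3 - <<'E'
from h import *
S=cap('scene');T=cap('top')
cv2.imwrite('pics/s5.png',np.vstack([np.hstack([cv2.resize(S['frame'][270:390,380:540],(400,300),interpolation=2),cv2.resize(S['frame'][160:295,180:360],(400,300),interpolation=2)]),np.hstack([cv2.resize(T['frame'][200:320,110:270],(400,300),interpolation=2),cv2.resize(S['frame'][280:355,262:362],(400,300),interpolation=2)])]))
E
```

```text
time: 26.82
tool_pos: [467.5, 281.6, 178.9]
tcp_rot: [-3.138, 0.001, -1.385]
contact_force: [-0.1, -0.6, -0.8]
grip_width: 27.2
time: 28.82
tool_pos: [491.5, -182.6, 82.6]
tcp_rot: [-3.14, -0.001, -1.64]
contact_force: [-0.0, -0.9, 0.1]
grip_width: 27.2
time: 29.58
tool_pos: [491.0, -182.6, 82.0]
tcp_rot: [-3.141, -0.0, -1.64]
contact_force: [-0.1, -1.3, 3.7]
grip_width: 9.2
```

View pics/s5.png

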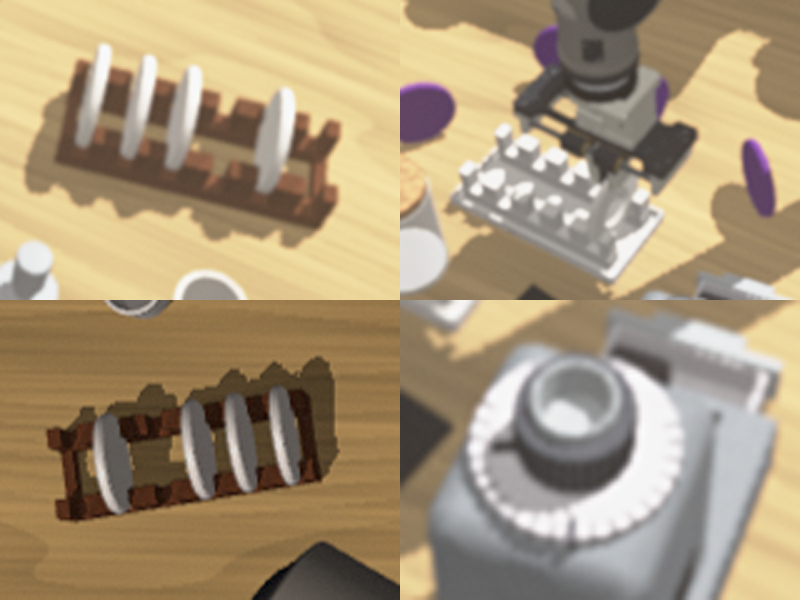

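Three saucers are down in slots -105, -63 and -21, stored1 is in +63, and the fourth is gripped. It goes to slot +105 (443.4,405).

```bash
python3 -m pendant '[{"linear":[0,0,15],"twist":0},{"linear":[0,0,40],"twist":0},{"linear":[0,0,80],"twist":0},{"linear":[0,0,120],"twist":0},{"linear":[0,20,120],"twist":0},{"linear":[-4,60,120],"twist":2},{"linear":[-8,110,120],"twist":4},{"linear":[-12,160,120],"twist":6},{"linear":[-16,210,120],"twist":8},{"linear":[-20,260,120],"twist":10},{"linear":[-24,310,120],"twist":12},{"linear":[-28,360,120],"twist":14},{"linear":[-32,410,120],"twist":14.6},{"linear":[-36,460,120],"twist":14.6},{"linear":[-40,510,120],"twist":14.6},{"linear":[-44,550,120],"twist":14.6},{"linear":[-47.3,580,120],"twist":14.6},{"linear":[-47.3,587.4,120],"twist":14.6},{"linear":[-47.3,587.4,90],"twist":14.6},{"linear":[-47.3,587.4,60],"twist":14.6}]' && python3 -m pendant '[{"linear":[0,0,0],"twist":0},{"linear":[0,0,0],"twist":0},{"linear":[0,0,0],"twist":0}]'
python3 - <<'E'
from h import *
S=cap('scene');T=cap('top'); p=bot.get_obs()['tool_pos']; print(p)
a=np.radians(10.6); ex=np.array([np.cos(a),np.sin(a)]); ey=np.array([-ex[1],ex[0]]); c0=np.array([462.7,301.8])
print('local',(p[:2]-c0)@ex,(p[:2]-c0)@ey)
for n,c in(('T',T),('S',S)):
    P=cloud(c).reshape(-1,3); l=np.stack([(P[:,:2]-c0)@ex,(P[:,:2]-c0)@ey],1)
    for s,lo,hi in((-105,70,105),(-63,70,105),(-21,70,105),(63,70,105),(105,85,120)):
        k=(abs(l[:,0])<40)&(abs(l[:,1]-s)<15)&(P[:,2]>lo)&(P[:,2]<hi); q=l[k]
        if k.sum()>5: print(n,s,k.sum(),np.percentile(q[:,1],[10,50,90]).round(1))
E
```

```text
time: 32.17
tool_pos: [442.8, 404.1, 140.3]
tcp_rot: [3.14, -0.001, -1.385]
contact_force: [0.4, 0.5, -1.9]
grip_width: 9.0
time: 32.55
tool_pos: [444.2, 405.2, 143.2]
tcp_rot: [-3.139, 0.001, -1.385]
contact_force: [0.2, 0.4, -1.2]
grip_width: 8.9
[443.92591719 405.18636048 142.80244107]
local 0.5643509993049582 105.07562622847753
T -105 124 [-112.8 -111.9 -104.8]
T -63 126 [-70.2 -69.2 -62.1]
T -21 139 [-28.4 -27.6 -21.3]
T 63 112 [54.9 56.  61.1]
T 105 96 [97.2 98.1 99.1]
S -105 85 [-109.2 -106.7 -100.5]
S -63 106 [-66.7 -65.3 -58.5]
S -21 119 [-25.  -24.3 -17.4]
S 63 158 [58.6 59.4 65.6]
S 105 119 [100.7 101.3 102. ]
```

Relative spacing to the others is 42 mm in both views. Lowering.

```bash
python3 -m pendant '[{"linear":[0,0,-12],"twist":0},{"linear":[0,0,-25],"twist":0},{"linear":[0,0,-37],"twist":0},{"linear":[0,0,-48],"twist":0},{"linear":[0,0,-56],"twist":0},{"linear":[0,0,-61],"twist":0},{"linear":[0,0,-62.5],"twist":0},{"linear":[0,0,-63.5],"twist":0},{"linear":[0,0,-63.5],"twist":0}]' && python3 -m pendant '[{"linear":[0,0,-0.5],"twist":0},{"linear":[0,0,-1],"twist":0},{"linear":[0,0,-1],"twist":0}]'&& python3 -m pendant '[{"linear":[0,0,-0.5],"twist":0},{"linear":[0,0,-0.5],"twist":0}]'
```

```text
time: 33.78
tool_pos: [443.8, 405.2, 78.8]
tcp_rot: [-3.14, 0.0, -1.385]
contact_force: [0.1, -0.5, 0.8]
grip_width: 9.3
time: 34.15
tool_pos: [444.4, 405.5, 78.2]
tcp_rot: [-3.139, 0.001, -1.385]
contact_force: [1.6, 0.2, 5.8]
grip_width: 9.2
time: 34.4
tool_pos: [444.7, 405.6, 78.0]
tcp_rot: [-3.138, 0.001, -1.385]
contact_force: [1.9, -0.1, 6.9]
grip_width: 9.4
```

```bash
python3 -m pendant '[{"linear":[0,0,0.5],"twist":0},{"linear":[0,0,0.5],"twist":0},{"linear":[0,0,0.5],"twist":0},{"linear":[0,0,10],"twist":0},{"linear":[0,0,30],"twist":0},{"linear":[0,0,60],"twist":0},{"linear":[0,0,90],"twist":0},{"linear":[0,0,100],"twist":0},{"linear":[0,0,120],"twist":0},{"linear":[0,0,120],"twist":0}]' 180
python3 - <<'E'
from h import *
S=cap('scene');T=cap('top'); p=bot.get_obs()['tool_pos']; print(p)
a=np.radians(10.6); ex=np.array([np.cos(a),np.sin(a)]); ey=np.array([-ex[1],ex[0]]); c0=np.array([462.7,301.8])
P=cloud(S).reshape(-1,3); l=np.stack([(P[:,:2]-c0)@ex,(P[:,:2]-c0)@ey],1)
for s in(-105,-63,-21,63,105):
    k=(abs(l[:,0])<40)&(abs(l[:,1]-s)<15)&(P[:,2]>70)&(P[:,2]<120); q=l[k]; print(s,k.sum(),np.percentile(q[:,1],[10,50,90]).round(1),np.percentile(P[k,2],99))
g=np.array([704.6,16.7]); yaw=5.55
def show(c,n):
    u,v=proj(c,[g[0],g[1],227]); u,v=int(u),int(v); print(n,u,v); x,y=u-32,v-24
    return cv2.resize(c['frame'][y:y+48,x:x+64],(640,480),interpolation=cv2.INTER_CUBIC),(x,y)
# polar unwrap at z=226 for both: darkness vs angle at several radii
for n,c in(('T',T),('S',S)):
    for dz,rs in((228,(36,39,41)),(229,(47,50))):
        ang=np.arange(-180,180,3)
        val=np.mean([[cv2.remap(cv2.cvtColor(c['frame'],6),np.float32([[proj(c,[g[0]+r*np.cos(np.radians(t+yaw)),g[1]+r*np.sin(np.radians(t+yaw)),dz])[0]]]),np.float32([[proj(c,[g[0]+r*np.cos(np.radians(t+yaw)),g[1]+r*np.sin(np.radians(t+yaw)),dz])[1]]]),1)[0,0] for t in ang] for r in rs],0)
        print(n,dz,[(int(t),int(x)) for t,x in zip(ang,val) if x<np.percentile(val,22)])
a,o1=show(S,'S');b,o2=show(T,'T'); print(o1,o2)
cv2.imwrite('pics/g1.png',cv2.resize(np.hstack([a,b]),(800,300)))
E
```

```text
time: 35.65
tool_pos: [443.9, 405.3, 197.5]
tcp_rot: [-3.14, 0.001, -1.385]
contact_force: [0.0, 0.4, 0.5]
grip_width: 27.0
[443.07010822 404.69329643 195.56934917]
-105 164 [-109.1 -105.5 -100.4] 115.37042175269148
-63 179 [-66.6 -63.4 -58.3] 113.8555965118022
-21 207 [-24.8 -22.7 -16.4] 113.67749825502294
63 251 [58.6 60.  66.7] 114.68125913436992
105 275 [100.8 102.1 108.7] 114.21506589476064
T 228 [(-75, 92), (-72, 89), (-69, 68), (-66, 29), (-63, 15), (-60, 56), (-57, 83), (-54, 85), (-51, 84), (-48, 85), (-45, 84), (-42, 83), (-39, 83), (-36, 82), (-33, 79), (-30, 77), (-27, 74), (-24, 75), (-21, 75), (-18, 74), (-15, 73), (-12, 73), (-9, 72), (-6, 72), (-3, 81), (0, 83), (3, 78)]
T 229 [(-60, 127), (-51, 107), (-48, 120), (-45, 103), (-42, 90), (-39, 84), (-36, 94), (-33, 105), (-30, 100), (-27, 80), (-24, 118), (-18, 115), (-15, 114), (-6, 107), (6, 120), (15, 110), (18, 66), (21, 116), (30, 118), (42, 99), (54, 119), (66, 120), (78, 124), (102, 110), (114, 118), (126, 124)]
S 228 [(-180, 139), (-177, 129), (-174, 125), (-171, 123), (-168, 121), (-165, 122), (-162, 122), (-159, 122), (-156, 123), (-153, 124), (-150, 128), (-147, 136), (-144, 145), (-141, 154), (-123, 148), (-120, 142), (-117, 148), (-69, 131), (-66, 107), (-63, 112), (-60, 133), (-57, 154), (156, 145), (159, 139), (162, 145), (165, 156), (177, 153)]
S 229 [(-180, 166), (-177, 155), (-174, 154), (-171, 152), (-168, 155), (-165, 157), (-162, 155), (-159, 158), (-156, 162), (-153, 165), (-150, 169), (-147, 168), (-144, 173), (-141, 177), (-138, 183), (-135, 190), (-48, 189), (-39, 190), (-36, 170), (-33, 189), (-30, 192), (-27, 174), (-24, 175), (-21, 197), (18, 196), (21, 164), (177, 183)]
S 304 315
T 297 147
(272, 291) (265, 123)
```

View pics/g1.png

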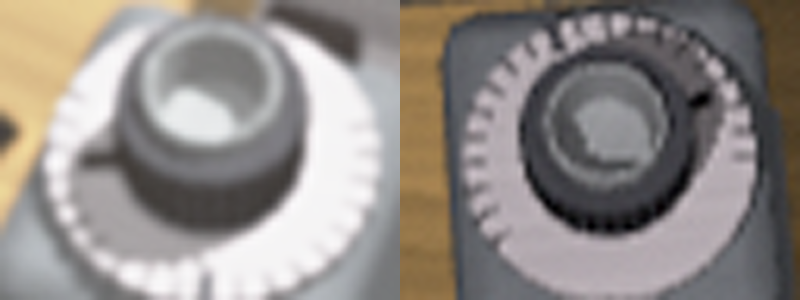

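All four are seated: tops at 114-115 mm, all upright. The pointer reads -64.5° and the mark +19.5° in both views, against a spec of 20.05°, so the pose holds. The turn needed is about +84.5°. Moving over the collar.

```bash
python3 -m pendant '[{"linear":[0,0,50],"twist":0},{"linear":[0,0,100],"twist":0},{"linear":[20,-30,120],"twist":0},{"linear":[47,-70,120],"twist":0},{"linear":[74,-110,120],"twist":0},{"linear":[101,-150,120],"twist":0},{"linear":[128,-190,120],"twist":0},{"linear":[155,-230,120],"twist":0},{"linear":[182,-270,120],"twist":0},{"linear":[209,-310,120],"twist":0},{"linear":[236,-350,120],"twist":0},{"linear":[255,-380,120],"twist":0},{"linear":[261,-388,120],"twist":0},{"linear":[261,-388,120],"twist":0},{"linear":[261,-388,120],"twist":0},{"linear":[261,-388,120],"twist":0}]' 0 && python3 -m pendant '[{"linear":[0,0,-30],"twist":0},{"linear":[0,0,-55],"twist":0},{"linear":[0,0,-55],"twist":0},{"linear":[0,0,-55],"twist":0}]'
python3 - <<'E'
from h import *
S=cap('scene'); print(bot.get_obs()['tool_pos'],bot.get_obs()['joint_positions'].round(2))
cv2.imwrite('pics/g2.png',cv2.resize(S['frame'][235:355,230:390],(640,480),interpolation=2))
E
```

```text
time: 37.75
tool_pos: [704.0, 18.4, 317.3]
tcp_rot: [-3.141, -0.0, -1.383]
contact_force: [0.3, -0.3, -0.2]
grip_width: 92.0
time: 38.25
tool_pos: [704.8, 17.4, 263.3]
tcp_rot: [-3.139, -0.001, -1.384]
contact_force: [-1.0, 0.3, -0.5]
grip_width: 91.7
[704.97108001  17.26423483 263.58854445] [-0.08  0.68  0.78 -0.    1.68  1.3 ]
```

View pics/g2.png

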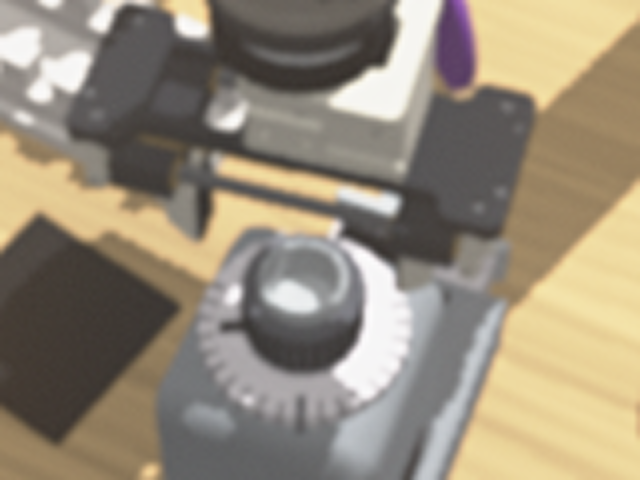

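Run:
```python
from h import *
import pickle
S=cap('scene')
f=lambda p:tuple((np.array(proj(S,p))-[230,235])*4)
print('tcp',f([705,17.3,263]),'fingertips',[f([705+55*s*np.cos(-1.384),17.3+55*s*np.sin(-1.384),263]) for s in(-1,1)])
for n in('scene','top'):
    c=pickle.load(open(n+'0.pkl','rb')); P=cloud(c).reshape(-1,3); d=np.hypot(P[:,0]-705,P[:,1]-17)
    for lo,hi in((263,271),(254,262)):
        k=(d<45)&(P[:,2]>lo)&(P[:,2]<hi); print(n,lo,k.sum(),cv2.minEnclosingCircle(P[k,:2].astype(np.float32)))
```

```text
tcp (np.float64(300.04159307780446), np.float64(284.0926200544875)) fingertips [(np.float64(411.7235620158667), np.float64(312.074133790969)), (np.float64(190.38154177695696), np.float64(256.6176904754823))]
scene 263 103 ((702.9902954101562, 17.687068939208984), 21.802967071533203)
scene 254 410 ((702.9401245117188, 18.647138595581055), 31.410478591918945)
top 263 93 ((703.6128540039062, 12.907058715820312), 29.223140716552734)
top 254 311 ((705.2718505859375, 15.572288513183594), 30.657922744750977)
```

The collar axis is at about (704.1,17.1), so the TCP is within 1 mm. Descend, grip, then turn.

```bash
python3 -m pendant '[{"linear":[-0.7,0,-10],"twist":0},{"linear":[-0.7,0,-20],"twist":0},{"linear":[-0.7,0,-28],"twist":0},{"linear":[-0.7,0,-28],"twist":0},{"linear":[-0.7,0,-28],"twist":0}]' && python3 -m pendant '[{"linear":[0,0,0],"twist":0},{"linear":[0,0,0],"twist":0},{"linear":[0,0,0],"twist":0},{"linear":[0,0,0],"twist":0},{"linear":[0,0,0],"twist":0}]' 255
```

```text
time: 38.98
tool_pos: [703.9, 16.9, 233.8]
tcp_rot: [-3.141, -0.0, -1.385]
contact_force: [-0.8, -0.4, -0.0]
grip_width: 91.9
time: 39.6
tool_pos: [703.7, 17.0, 233.6]
tcp_rot: [-3.142, -0.0, -1.385]
contact_force: [-0.3, 1.0, -0.3]
grip_width: 46.4
```

The opening reads 46 mm, not the 60 mm of the collar, so I need to look.

```bash
python3 -m pendant '[{"linear":[0,0,0],"twist":0},{"linear":[0,0,0],"twist":0}]'
python3 - <<'E'
from h import *
S=cap('scene'); T=cap('top')
cv2.imwrite('pics/g3.png',np.hstack([cv2.resize(S['frame'][255:345,255:375],(600,450),interpolation=2),cv2.resize(T['frame'][100:190,270:330],(200,450),interpolation=2)]))
E
```

```text
time: 39.85
tool_pos: [703.7, 17.0, 233.6]
tcp_rot: [3.142, -0.0, -1.385]
contact_force: [-0.5, -1.2, -0.3]
grip_width: 26.6
```

View pics/g3.png

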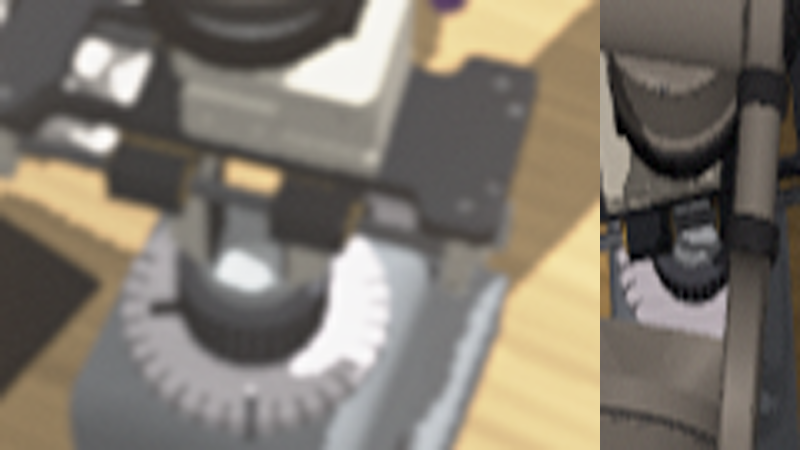

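```bash
python3 -m pendant '[{"linear":[0,0,0],"twist":0},{"linear":[0,0,0],"twist":0},{"linear":[0,0,0],"twist":0},{"linear":[0,0,0],"twist":0}]'
python3 - <<'E'
from h import *
S=cap('scene')
f=lambda p:tuple(np.round((np.array(proj(S,p))-[255,255])*5))
for w in(13,30,46):
    print(w,[[f([703.7+w*s*np.cos(-1.385),17+w*s*np.sin(-1.385),z]) for z in(234,260,285)] for s in(-1,1)])
print(bot.get_obs()['moment'],bot.get_obs()['tau'])
cv2.imwrite('pics/g4.png',cv2.resize(S['frame'][255:345,255:375],(800,600),interpolation=cv2.INTER_CUBIC))
E
```

```text
time: 40.45
tool_pos: [703.8, 17.0, 233.6]
tcp_rot: [-3.142, -0.0, -1.385]
contact_force: [-0.2, 0.1, -0.7]
grip_width: 0.3
13 [[(np.float64(283.0), np.float64(300.0)), (np.float64(284.0), np.float64(265.0)), (np.float64(284.0), np.float64(229.0))], [(np.float64(219.0), np.float64(284.0)), (np.float64(218.0), np.float64(248.0)), (np.float64(217.0), np.float64(213.0))]]
30 [[(np.float64(325.0), np.float64(311.0)), (np.float64(327.0), np.float64(275.0)), (np.float64(328.0), np.float64(240.0))], [(np.float64(178.0), np.float64(273.0)), (np.float64(176.0), np.float64(238.0)), (np.float64(174.0), np.float64(202.0))]]
46 [[(np.float64(365.0), np.float64(321.0)), (np.float64(367.0), np.float64(286.0)), (np.float64(369.0), np.float64(250.0))], [(np.float64(139.0), np.float64(263.0)), (np.float64(137.0), np.float64(228.0)), (np.float64(134.0), np.float64(192.0))]]
[ 0.00881791 -0.01983576  0.00544446] [ 1.10472863e-04 -6.18112421e+01 -2.67560649e+01  5.65566437e-02
 -6.79106894e-02 -2.12529301e-05]
```

View pics/g4.png

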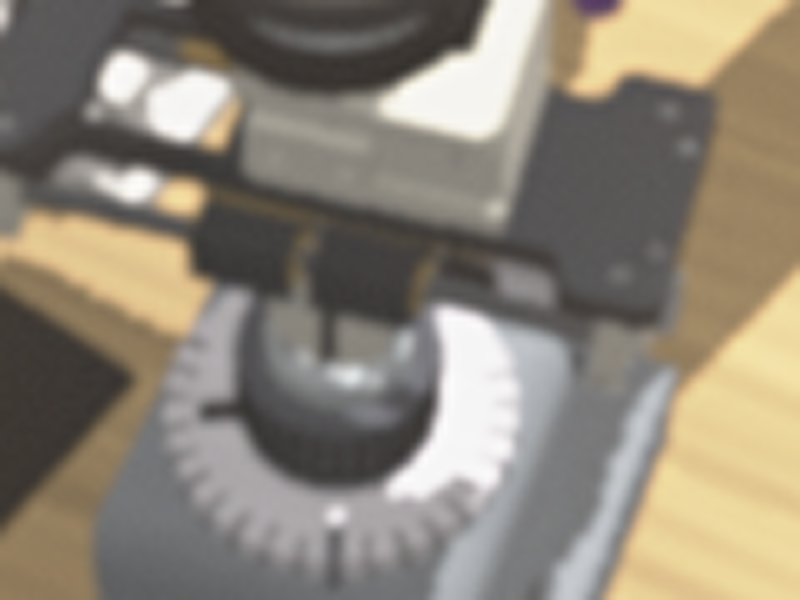

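The fingers shut fully with no force, so they met nothing. I'll check with depth where they really are relative to the collar before touching anything.

Run:
```python
from h import *
for n in('scene','top'):
    c=cap(n); W=cloud(c)
    if n=='scene':
        for u,v in((285,290),(289,296),(304,301),(311,303),(316,306),(300,306),(306,313),(306,320),(306,326)):
            print((u,v),W[v:v+2,u:u+2].reshape(-1,3).mean(0).round(),c['frame'][v,u])
    P=W.reshape(-1,3); d=np.hypot(P[:,0]-704,P[:,1]-17)
    k=(d<42)&(P[:,2]>229)&(P[:,2]<300)
    h=np.histogram(P[k,2],np.arange(229,301,6)); print(n,h[0])
    for lo in range(230,296,8):
        q=P[k&(P[:,2]>lo)&(P[:,2]<lo+8)]
        if len(q): print(lo,len(q),q.min(0).round(),q.max(0).round())
```

```text
(285, 290) [743.  -1. 354.] [60 61 63]
(289, 296) [743.   7. 340.] [58 59 62]
(304, 301) [732.  30. 326.] [61 63 65]
(311, 303) [723.  40. 314.] [89 94 97]
(316, 306) [694.  37. 260.] [178 176 174]
(300, 306) [716.  14. 274.] [130 137 141]
(306, 313) [719.  28. 265.] [148 147 146]
(306, 320) [729.  33. 257.] [73 72 74]
(306, 326) [729.  33. 235.] [60 61 64]
scene [ 45  50  89  57 220 113  44  25  33  27  20]
230 59 [696. -13. 230.] [734.  48. 238.]
238 103 [692.  -2. 238.] [734.  48. 246.]
246 81 [691. -10. 246.] [734.  48. 254.]
254 292 [679. -12. 254.] [734.  48. 262.]
262 72 [689.  -0. 262.] [727.  41. 270.]
270 30 [702.   4. 271.] [718.  35. 278.]
278 43 [709.   4. 278.] [719.  37. 286.]
286 32 [710.   3. 286.] [719.  37. 294.]
294 4 [714.  10. 294.] [716.  14. 299.]
top [33 10 32 20 56 62 14  2  0  0  0]
230 26 [664.  -7. 230.] [701.  52. 238.]
238 26 [674.  -5. 239.] [703.  38. 245.]
246 32 [675.  -8. 246.] [702.  40. 254.]
254 94 [675.  -8. 254.] [695.  37. 262.]
262 34 [678.  -6. 262.] [693.  37. 270.]
270 2 [686.   7. 271.] [697.  11. 272.]
294 1 [698.  13. 299.] [698.  13. 299.]
```

Depth confirms the shut fingers sit in the collar's middle, inside the feed-cup opening, and the force is zero. So the close never loaded the collar's rim. I'll lift out shut, reopen above, go slightly lower and close in steps.

```bash
python3 -m pendant '[{"linear":[0,0,10],"twist":0},{"linear":[0,0,30],"twist":0},{"linear":[0,0,50],"twist":0},{"linear":[0,0,50],"twist":0}]' && python3 -m pendant '[{"linear":[0,0,0],"twist":0},{"linear":[0,0,0],"twist":0},{"linear":[0,0,0],"twist":0},{"linear":[0,0,0],"twist":0},{"linear":[0,0,0],"twist":0},{"linear":[0,0,0],"twist":0},{"linear":[0,0,0],"twist":0},{"linear":[0,0,0],"twist":0},{"linear":[0,0,-20],"twist":0},{"linear":[0,0,-40],"twist":0},{"linear":[0,0,-52],"twist":0},{"linear":[0,0,-52],"twist":0},{"linear":[0,0,-52],"twist":0}]' 0 && python3 -m pendant '[{"linear":[0,0,0],"twist":0},{"linear":[0,0,0],"twist":0},{"linear":[0,0,0],"twist":0},{"linear":[0,0,0],"twist":0}]' 80 &&  python3 -m pendant '[{"linear":[0,0,0],"twist":0},{"linear":[0,0,0],"twist":0}]' 105
```

```text
time: 41.1
tool_pos: [704.6, 17.0, 286.2]
tcp_rot: [-3.137, -0.001, -1.385]
contact_force: [-0.6, -0.1, 0.6]
grip_width: 0.7
time: 42.72
tool_pos: [704.1, 16.9, 232.6]
tcp_rot: [-3.14, -0.001, -1.385]
contact_force: [0.2, -0.5, -0.5]
grip_width: 91.3
time: 43.22
tool_pos: [703.8, 17.0, 231.7]
tcp_rot: [-3.142, -0.0, -1.385]
contact_force: [0.1, -0.3, 0.2]
grip_width: 63.3
time: 43.48
tool_pos: [703.7, 17.0, 231.6]
tcp_rot: [3.142, -0.0, -1.385]
contact_force: [-0.6, -0.9, 0.1]
grip_width: 54.8
```

The fingers went past 60 mm again without stopping. I'll make a small test turn and measure whether the pointer follows.

```bash
cat > ptr.py <<'E'
from h import *
g=np.array([704.1,17.1]); yaw=5.55
def prof(n,rs,z,save=None):
    c=cap(n); im=cv2.cvtColor(c['frame'],6); ang=np.arange(-130,131,2.)
    out=[]
    for t in ang:
        q=[proj(c,[g[0]+r*np.cos(np.radians(t+yaw)),g[1]+r*np.sin(np.radians(t+yaw)),z]) for r in rs]
        out.append(np.mean([cv2.remap(im,np.float32([[a]]),np.float32([[b]]),1)[0,0] for a,b in q]))
    out=np.array(out); d=cv2.GaussianBlur(out[None],(21,1),6)[0]-out
    i=np.argsort(-d)[:5]; print(n,z,[(ang[j],round(float(d[j]))) for j in sorted(i)])
    return c
if __name__=='__main__':
    c=prof('scene',(36,38,40),228)
    cv2.imwrite('pics/p.png',cv2.resize(c['frame'][255:345,255:375],(800,600),interpolation=cv2.INTER_CUBIC))
    o=bot.get_obs(); print('moment',o['moment'],'time',o['time'])
E
python3 ptr.py; python3 -m pendant '[{"linear":[0,0,0],"twist":5},{"linear":[0,0,0],"twist":10},{"linear":[0,0,0],"twist":10}]'; python3 ptr.py
```

```text
scene 228 [(np.float64(-66.0), 49), (np.float64(-64.0), 46), (np.float64(126.0), 48), (np.float64(128.0), 53), (np.float64(130.0), 54)]
moment [0.02772585 0.02163433 0.03108898] time 43.525
time: 43.9
tool_pos: [703.7, 17.0, 231.6]
tcp_rot: [3.142, -0.0, -1.211]
contact_force: [0.4, -0.9, -0.7]
grip_width: 54.5
scene 228 [(np.float64(-68.0), 32), (np.float64(-66.0), 50), (np.float64(-64.0), 46), (np.float64(-62.0), 38), (np.float64(130.0), 60)]
moment [-0.01688716  0.06106027 -0.04513171] time 43.95
```

The collar did not follow and there is no moment, so nothing is in contact at this height. I'll open, turn the jaws well clear of the pointer (yaw about -10°), go 3 mm lower and try again.

```bash
python3 -m pendant '[{"linear":[0,0,0],"twist":0},{"linear":[0,0,0],"twist":0},{"linear":[0,0,0],"twist":0},{"linear":[0,0,0],"twist":0},{"linear":[0,0,5],"twist":0},{"linear":[0,0,10],"twist":10},{"linear":[0,0,10],"twist":20},{"linear":[0,0,10],"twist":30},{"linear":[0,0,10],"twist":40},{"linear":[0,0,10],"twist":50},{"linear":[0,0,10],"twist":60},{"linear":[0,0,3],"twist":60},{"linear":[0,0,-1],"twist":60},{"linear":[0,0,-3],"twist":60},{"linear":[0,0,-3],"twist":60}]' 0 && python3 -m pendant '[{"linear":[0,0,0],"twist":0},{"linear":[0,0,0],"twist":0},{"linear":[0,0,0],"twist":0},{"linear":[0,0,0],"twist":0},{"linear":[0,0,0],"twist":0}]' 105
python3 - <<'E'
from h import *
o=bot.get_obs(); print(o['moment'],o['tool_pos'],o['grip_width'])
c=cap('scene'); cv2.imwrite('pics/g5.png',cv2.resize(c['frame'][245:350,250:390],(800,600),interpolation=cv2.INTER_CUBIC))
E
```

```text
time: 45.82
tool_pos: [703.7, 17.0, 228.4]
tcp_rot: [3.142, 0.0, -0.164]
contact_force: [-0.2, -0.4, -0.2]
grip_width: 91.6
time: 46.45
tool_pos: [703.7, 17.0, 229.1]
tcp_rot: [-3.142, -0.001, -0.163]
contact_force: [-0.8, 0.5, 2.3]
grip_width: 54.6
[0.0056132  0.17256402 0.07560631] [703.74985288  17.02411717 229.11941417] 54.55116055458221
```

View pics/g5.png

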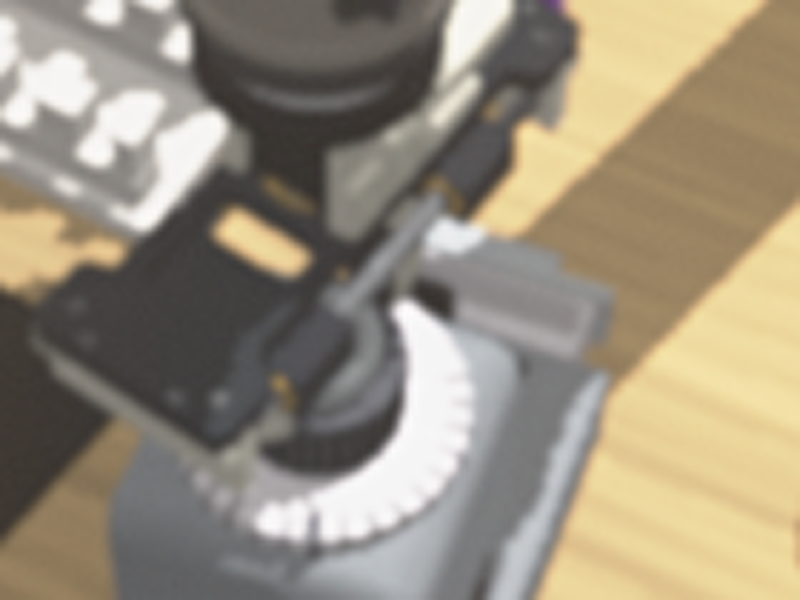

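```bash
python3 -m pendant '[{"linear":[0,0,0],"twist":0},{"linear":[0,0,0],"twist":0},{"linear":[0,0,0],"twist":0}]' 125;  python3 -m pendant '[{"linear":[0,0,0.5],"twist":3},{"linear":[0,0,0.5],"twist":6},{"linear":[0,0,0.5],"twist":10},{"linear":[0,0,0.5],"twist":10}]'; python3 ptr.py
python3 - <<'E'
from h import *
for n in ('scene',):
    c=cap(n); P=cloud(c).reshape(-1,3); a=-0.0; j=np.array([np.cos(a),np.sin(a)])
    d=P[:,:2]-[703.7,17]; k=(np.abs(d@[-j[1],j[0]])<12)&(np.abs(d@j)<75)&(P[:,2]>222)&(P[:,2]<275)
    for lo in range(222,275,6):
        q=(d@j)[k&(P[:,2]>=lo)&(P[:,2]<lo+6)]; print(lo,len(q),np.percentile(q,[2,50,98]).round() if len(q) else '')
E
```

```text
time: 46.88
tool_pos: [703.8, 17.0, 229.1]
tcp_rot: [-3.142, -0.001, -0.163]
contact_force: [-1.7, -0.2, 5.0]
grip_width: 47.0
time: 47.38
tool_pos: [704.0, 17.1, 229.1]
tcp_rot: [-3.142, -0.001, 0.011]
contact_force: [0.5, 0.5, 3.3]
grip_width: 46.5
scene 228 [(np.float64(-54.0), 13), (np.float64(-52.0), 15), (np.float64(2.0), 13), (np.float64(4.0), 18), (np.float64(6.0), 17)]
moment [ 0.07526134 -0.22415917  0.03771448] time 47.425
222 95 [-50.  43.  51.]
228 4 [25. 33. 46.]
234 1 [26. 26. 26.]
240 1 [28. 28. 28.]
246 2 [26. 27. 27.]
252 1 [26. 26. 26.]
258 1 [18. 18. 18.]
264 2 [-24. -24. -24.]
270 2 [-24. -23. -23.]
```

Run:
```python
from h import *
c=cap('scene'); f=lambda p:tuple(np.round((np.array(proj(c,p))-[250,245])*5.714).astype(int))
print('g5 expected finger inner/outer at tip, mid'); 
for y,w,lab in((-9.4,54.6,'g5'),(0.6,46.5,'now')):
  j=np.array([np.cos(np.radians(y)),np.sin(np.radians(y))])
  for s in(1,-1):
    for r in(w/2,w/2+19):
      print(lab,s,r,[f([703.7+s*r*j[0],17+s*r*j[1],z]) for z in(229,250,280)])
print('collar axis bottom/top',f([704,17,225]),f([704,17,259]),'front wall',f([734,17,225]),f([734,17,259]))
im=cv2.resize(c['frame'][245:350,250:390],(800,600),interpolation=cv2.INTER_CUBIC)
cv2.imwrite('pics/g6.png',im)
W=cloud(c)
for v in range(300,340,4): print(v,[tuple(W[v,u].round().astype(int)) for u in range(288,324,5)])
```

```text
g5 expected finger inner/outer at tip, mid
g5 1 27.3 [(np.int64(267), np.int64(455)), (np.int64(266), np.int64(423)), (np.int64(265), np.int64(375))]
g5 1 46.3 [(np.int64(233), np.int64(495)), (np.int64(231), np.int64(463)), (np.int64(228), np.int64(416))]
g5 -1 27.3 [(np.int64(363), np.int64(344)), (np.int64(363), np.int64(311)), (np.int64(364), np.int64(262))]
g5 -1 46.3 [(np.int64(395), np.int64(307)), (np.int64(396), np.int64(273)), (np.int64(397), np.int64(224))]
now 1 23.25 [(np.int64(285), np.int64(452)), (np.int64(284), np.int64(420)), (np.int64(283), np.int64(372))]
now 1 42.25 [(np.int64(259), np.int64(496)), (np.int64(258), np.int64(465)), (np.int64(256), np.int64(418))]
now -1 23.25 [(np.int64(346), np.int64(347)), (np.int64(346), np.int64(314)), (np.int64(347), np.int64(265))]
now -1 42.25 [(np.int64(370), np.int64(305)), (np.int64(371), np.int64(272)), (np.int64(372), np.int64(223))]
collar axis bottom/top (np.int64(315), np.int64(405)) (np.int64(315), np.int64(352)) front wall (np.int64(275), np.int64(474)) (np.int64(273), np.int64(422))
300 [(np.int64(755), np.int64(1
[... 2995 characters left out ...]
223)), (np.int64(746), np.int64(13), np.int64(225)), (np.int64(741), np.int64(21), np.int64(223)), (np.int64(737), np.int64(29), np.int64(224)), (np.int64(733), np.int64(38), np.int64(224)), (np.int64(729), np.int64(47), np.int64(226)), (np.int64(725), np.int64(56), np.int64(226)), (np.int64(721), np.int64(64), np.int64(226))]
336 [(np.int64(754), np.int64(5), np.int64(215)), (np.int64(754), np.int64(17), np.int64(226)), (np.int64(750), np.int64(25), np.int64(225)), (np.int64(745), np.int64(33), np.int64(224)), (np.int64(741), np.int64(42), np.int64(226)), (np.int64(736), np.int64(50), np.int64(223)), (np.int64(732), np.int64(59), np.int64(224)), (np.int64(723), np.int64(65), np.int64(215))]
```

View pics/g6.png

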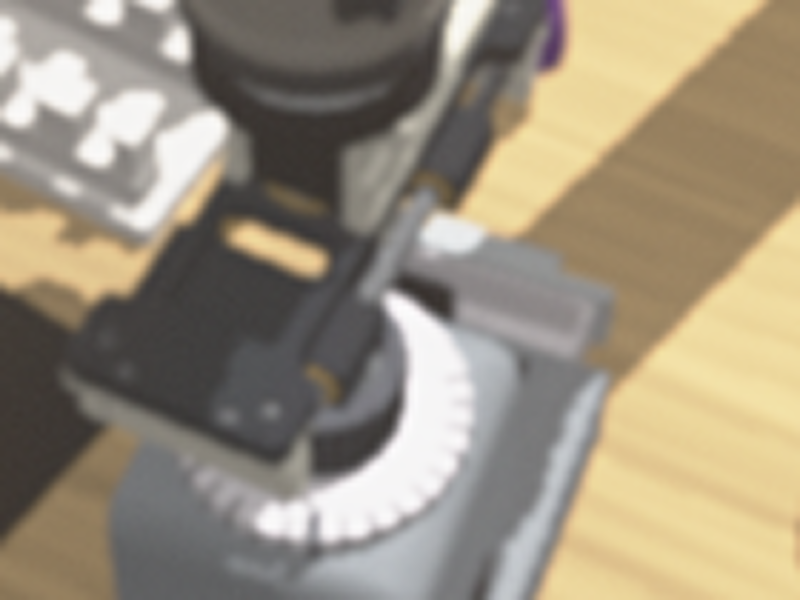

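The projections match, so the fingers really are at the collar, yet they only touch the plate (5 N up) and never meet the collar's rim. As a fallback I can push the pointer round with the shut fingers. First I'll go outside the rim at world angle -94° and probe inward gently, to learn whether the rim is solid.

```bash
python3 -m pendant '[{"linear":[0,0,10],"twist":-8},{"linear":[0,0,40],"twist":-18},{"linear":[0,0,60],"twist":-28},{"linear":[0,-10,60],"twist":-38},{"linear":[0,-20,60],"twist":-48},{"linear":[-1,-30,60],"twist":-58},{"linear":[-2,-40,60],"twist":-68},{"linear":[-3,-56,60],"twist":-78},{"linear":[-3.3,-56,60],"twist":-88},{"linear":[-3.3,-56,50],"twist":-94.6},{"linear":[-3.3,-56,30],"twist":-94.6},{"linear":[-3.3,-56,11],"twist":-94.6},{"linear":[-3.3,-56,11],"twist":-94.6},{"linear":[-3.3,-56,11],"twist":-94.6}]' 255; python3 -m pendant '[{"linear":[0,4,0],"twist":0},{"linear":[0,6,0],"twist":0},{"linear":[0,6,0],"twist":0}]';python3 -m pendant '[{"linear":[0,2,0],"twist":0},{"linear":[0,4,0],"twist":0},{"linear":[0,4,0],"twist":0}]'; python3 -m pendant '[{"linear":[0,1,0],"twist":0},{"linear":[0,3,0],"twist":0},{"linear":[0,3,0],"twist":0}]'; python3 ptr.py
```

```text
time: 49.28
tool_pos: [700.7, -39.1, 240.7]
tcp_rot: [-3.141, -0.0, -1.64]
contact_force: [0.7, -0.0, -0.3]
grip_width: 0.5
time: 49.65
tool_pos: [700.5, -32.7, 240.5]
tcp_rot: [-3.141, -0.0, -1.64]
contact_force: [0.0, -0.1, -0.8]
grip_width: 0.5
time: 50.02
tool_pos: [700.4, -28.8, 240.1]
tcp_rot: [3.142, -0.0, -1.64]
contact_force: [0.4, 0.5, -0.1]
grip_width: 0.5
time: 50.4
tool_pos: [700.4, -25.8, 240.1]
tcp_rot: [3.142, -0.0, -1.64]
contact_force: [-0.2, -0.0, 0.4]
grip_width: 0.5
scene 228 [(np.float64(-116.0), 37), (np.float64(-68.0), 44), (np.float64(-66.0), 58), (np.float64(-64.0), 53), (np.float64(-62.0), 43)]
moment [-0.02480788  0.01206684  0.0103058 ] time 50.45
```

No contact with the rim from outside either, and the pointer is still at -65°. Now I'll lower beside the pointer and sweep slowly along its arc.

```bash
python3 -m pendant '[{"linear":[0,0,-6],"twist":0},{"linear":[0,0,-12],"twist":0},{"linear":[0,0,-13],"twist":0},{"linear":[0,0,-13],"twist":0}]'; python3 -m pendant '[{"linear":[3.4,0.1,0],"twist":4},{"linear":[6.7,0.2,0],"twist":8},{"linear":[9.7,0.6,0],"twist":12},{"linear":[12.6,1,0],"twist":16},{"linear":[15.5,1.8,0],"twist":20},{"linear":[18.4,2.7,0],"twist":24},{"linear":[18.4,2.7,0],"twist":24}]'; python3 ptr.py
```

```text
time: 50.95
tool_pos: [700.4, -26.1, 227.0]
tcp_rot: [3.141, -0.0, -1.64]
contact_force: [-0.5, -0.4, 0.3]
grip_width: 0.3
time: 51.82
tool_pos: [719.0, -23.3, 227.2]
tcp_rot: [-3.141, -0.0, -1.222]
contact_force: [-0.6, -0.5, 0.5]
grip_width: 0.7
scene 228 [(np.float64(-70.0), 28), (np.float64(-68.0), 44), (np.float64(-66.0), 59), (np.float64(-64.0), 54), (np.float64(-62.0), 43)]
moment [0.0449801  0.05040593 0.00217392] time 51.875
```

Run:
```python
from h import *
for n in('scene','top'):
    c=cap(n); W=cloud(c)
    u0,v0=[int(t) for t in proj(c,[704,17,240])]; print(n,u0,v0,'tcp px',proj(c,[719,-23,227]),proj(c,[719,-23,260]),'pointer px',proj(c,[704+38*np.cos(np.radians(-59.5)),17+38*np.sin(np.radians(-59.5)),228]))
    g=cv2.cvtColor(c['frame'],6)
    print('z'); 
    for v in range(v0-24,v0+25,3): print(v,' '.join('%4d'%np.nan_to_num(W[v,u,2]) for u in range(u0-33,u0+25,3)),' | ',' '.join('%3d'%g[v,u] for u in range(u0-33,u0+25,3)))
```

```text
scene 305 311 tcp px (np.float64(283.62314809902233), np.float64(313.26410468944096)) (np.float64(282.963557879375), np.float64(304.25735542476707)) pointer px (np.float64(285.79260145280614), np.float64(316.1394931687118))
z
287  348  348  355  356  358  358  360  360  361  363  363  367  366  364  364  363  366  366  364  366  |   84  81  76  75  68  64  62  61  62  62  62  69  68  70  74  85  86  86  86  86
290  345  347  343  346  347  346  348  345  345    0  348  348  355  356  358  365  364  366  362  364  |   64  63  90  78  63  64  65  66  76 191 176 167 171 162 145  75  87  87 115  91
293  345  344  344  344  348  345  344  347  346  211    0   52    0   -1   40  361  367  365  366  365  |   61  62  92  68  64  64  63  63  94 169 183 170 179 195 169  64  76  81  84  84
296  341  343  337  346  345  349  346  347  341  340  339  338  341  340  341  339  358  359  360  361  |   57  57  97  59  58  58  61  62  86  86  84  87  89  95 104  85  71  80  81  73
299  332  333  290  335  335  337  337  340  337  267  259  258  336  336  338  339  338  339  351  351  |   90  67 116  6
[... 5039 characters left out ...]
12  609  615  612  608  613  612  610  611  608  611  |  134 128 129  65 100 107 107 108 105 103 104  99 101 100 102 104 102 112 113 120
164  606  607  608  600  600  602  606  610  609  612  614  612  614  613  613  611  611  610  610  607  |  129 129 131  54  97 103 105 106 106 104 103 103  99 102 100 101 109 112 116 122
167  600  605  606  592  595  602  606  607  613  614  613  615  616  613  614  611  610  609  609  608  |  123 125 123  49  87  91  98 102 105 107 112 111 110 107 106 104 108 114 123 119
170  602  602  603  588  597  604  607  610  611  612  613  612  612  614  614  612  613  610  605  604  |  117 119 111  44  86  92  97 103 106 108 110 115 118 113 111 112 107 109 113 108
```

The depth grid explains it: the shut fingers are visible down to z ≈ 262 and plate shows directly below them, although the TCP reads 227. So the real fingertips sit about 30 mm higher than the stated TCP. I'll confirm that number.

Run:
```python
from h import *
o=bot.get_obs(); print(o['tool_pos'])
for n in('scene','top'):
    c=cap(n); W=cloud(c); P=W.reshape(-1,3); d=P[:,:2]-o['tool_pos'][:2]
    k=(np.hypot(d[:,0],d[:,1])<26)&(P[:,2]>200)&(P[:,2]<330)
    for lo in range(220,330,6):
        q=P[k&(P[:,2]>=lo)&(P[:,2]<lo+6)]
        if len(q): print(n,lo,len(q),q.min(0).round(),q.max(0).round())
```

```text
[718.80451282 -23.37081901 227.27815894]
scene 220 131 [705. -32. 220.] [742.   0. 226.]
scene 226 39 [712. -30. 226.] [739.  -0. 232.]
scene 232 3 [725.  -3. 232.] [728.   1. 236.]
scene 238 1 [726.  -2. 242.] [726.  -2. 242.]
scene 244 3 [719.  -8. 247.] [726.  -2. 250.]
scene 250 6 [712.  -7. 253.] [726.   1. 256.]
scene 256 48 [705. -26. 256.] [731.   2. 262.]
scene 262 29 [709. -31. 263.] [732.   2. 268.]
scene 268 29 [722. -33. 268.] [734.  -3. 274.]
scene 274 28 [722. -33. 274.] [735.  -3. 280.]
scene 280 30 [722. -35. 280.] [735.  -3. 286.]
scene 286 12 [725. -31. 286.] [733.  -8. 289.]
scene 292 5 [730. -25. 292.] [731. -21. 298.]
scene 298 1 [732. -22. 303.] [732. -22. 303.]
scene 310 1 [718. -25. 312.] [718. -25. 312.]
scene 316 2 [727. -22. 318.] [728. -22. 321.]
scene 322 2 [726. -22. 324.] [727. -22. 325.]
top 220 53 [693. -36. 220.] [716. -14. 226.]
top 226 37 [694. -36. 226.] [716. -16. 232.]
top 232 1 [697. -14. 234.] [697. -14. 234.]
top 244 2 [697. -14. 245.] [706.  -1. 249.]
top 250 4 [696. -14. 250.] [716.   2. 255.]
top 256 4 [697. -14. 258.] [699. -10. 261.]
top 262 1 [713. -35. 267.] [713. -35. 267.]
top 298 1 [713. -33. 301.] [713. -33. 301.]
top 304 1 [711. -31. 307.] [711. -31. 307.]
```

Tip offset ≈ +31 mm (tips at about 259 with TCP 227), so my earlier closes happened above the collar. I'll lift, centre, open and descend to TCP 205, which puts the tips about 11 mm above the plate.

```bash
python3 -m pendant '[{"linear":[0,0,12],"twist":0},{"linear":[0,0,25],"twist":0},{"linear":[-7,20,25],"twist":0},{"linear":[-14.7,40.4,25],"twist":0},{"linear":[-14.7,40.4,25],"twist":0},{"linear":[-14.7,40.4,25],"twist":0},{"linear":[-14.7,40.4,25],"twist":0},{"linear":[-14.7,40.4,25],"twist":0},{"linear":[-14.7,40.4,25],"twist":0},{"linear":[-14.7,40.4,25],"twist":0},{"linear":[-14.7,40.4,15],"twist":0},{"linear":[-14.7,40.4,3],"twist":0},{"linear":[-14.7,40.4,-6],"twist":0},{"linear":[-14.7,40.4,-12],"twist":0},{"linear":[-14.7,40.4,-12],"twist":0}]' 0; python3 -m pendant '[{"linear":[0,0,-5],"twist":0},{"linear":[0,0,-10],"twist":0},{"linear":[0,0,-10],"twist":0}]';  python3 -m pendant '[{"linear":[0,0,0],"twist":0},{"linear":[0,0,0],"twist":0},{"linear":[0,0,0],"twist":0},{"linear":[0,0,0],"twist":0},{"linear":[0,0,0],"twist":0},{"linear":[0,0,0],"twist":0}]' 255; python3 ptr.py
```

```text
time: 53.95
tool_pos: [703.9, 17.1, 214.5]
tcp_rot: [3.141, 0.0, -1.221]
contact_force: [-0.9, -0.1, -0.6]
grip_width: 92.0
time: 54.32
tool_pos: [703.9, 17.1, 204.5]
tcp_rot: [3.141, 0.0, -1.221]
contact_force: [0.3, -0.7, 0.2]
grip_width: 91.8
time: 55.08
tool_pos: [704.2, 17.0, 205.3]
tcp_rot: [-3.141, -0.0, -1.221]
contact_force: [0.9, -0.1, 0.7]
grip_width: 59.3
scene 228 [(np.float64(-66.0), 33), (np.float64(-64.0), 33), (np.float64(-62.0), 29), (np.float64(128.0), 35), (np.float64(130.0), 41)]
moment [-0.06646418 -0.01331286 -0.02487106] time 55.125
```

Gripped at 59.3 mm, the true collar diameter. Turning +84.5°.

```bash
python3 -m pendant '[{"linear":[0,0,0],"twist":5},{"linear":[0,0,0],"twist":12},{"linear":[0,0,0],"twist":19},{"linear":[0,0,0],"twist":26},{"linear":[0,0,0],"twist":33},{"linear":[0,0,0],"twist":40},{"linear":[0,0,0],"twist":47},{"linear":[0,0,0],"twist":54},{"linear":[0,0,0],"twist":61},{"linear":[0,0,0],"twist":68},{"linear":[0,0,0],"twist":75},{"linear":[0,0,0],"twist":80},{"linear":[0,0,0],"twist":83},{"linear":[0,0,0],"twist":84.5},{"linear":[0,0,0],"twist":84.5},{"linear":[0,0,0],"twist":84.5}]'; python3 -m pendant '[{"linear":[0,0,0],"twist":0},{"linear":[0,0,0],"twist":0},{"linear":[0,0,0],"twist":0},{"linear":[0,0,0],"twist":0},{"linear":[0,0,5],"twist":0},{"linear":[0,0,20],"twist":0},{"linear":[0,0,45],"twist":0},{"linear":[-60,0,90],"twist":0},{"linear":[-120,0,90],"twist":0},{"linear":[-180,0,90],"twist":0},{"linear":[-220,0,90],"twist":0},{"linear":[-220,0,90],"twist":0}]' 0
python3 - <<'E'
from ptr import *
for n in('scene','top'):
    for rs,z in(((35,37,39,41),228),((48,50,52),229)):
        c=cap(n); im=cv2.cvtColor(c['frame'],6); ang=np.arange(0,45,1.)
        out=[np.mean([cv2.remap(im,np.float32([[q[0]]]),np.float32([[q[1]]]),1)[0,0] for q in [proj(c,[g[0]+r*np.cos(np.radians(t+yaw)),g[1]+r*np.sin(np.radians(t+yaw)),z]) for r in rs]]) for t in ang]
        print(n,z,[(int(t),int(o)) for t,o in zip(ang,out)][8:34])
S=cap('scene'); u,v=[int(t) for t in proj(S,[704,17,227])]
cv2.imwrite('pics/g7.png',cv2.resize(S['frame'][v-25:v+35,u-40:u+40],(800,600),interpolation=cv2.INTER_CUBIC))
E
```

```text
time: 57.12
tool_pos: [702.6, 17.9, 205.2]
tcp_rot: [-3.14, 0.003, 0.254]
contact_force: [-6.6, 1.9, 2.5]
grip_width: 59.4
time: 58.62
tool_pos: [482.1, 17.3, 297.5]
tcp_rot: [3.141, -0.003, 0.254]
contact_force: [-0.8, -0.6, 0.5]
grip_width: 91.8
scene 228 [(8, 195), (9, 202), (10, 207), (11, 209), (12, 211), (13, 210), (14, 205), (15, 199), (16, 189), (17, 171), (18, 155), (19, 141), (20, 130), (21, 119), (22, 130), (23, 146), (24, 162), (25, 183), (26, 205), (27, 225), (28, 233), (29, 239), (30, 243), (31, 245), (32, 245), (33, 244)]
scene 229 [(8, 223), (9, 218), (10, 217), (11, 220), (12, 225), (13, 229), (14, 228), (15, 225), (16, 211), (17, 198), (18, 179), (19, 159), (20, 160), (21, 165), (22, 181), (23, 203), (24, 220), (25, 230), (26, 236), (27, 236), (28, 234), (29, 229), (30, 224), (31, 221), (32, 220), (33, 226)]
top 228 [(8, 91), (9, 94), (10, 97), (11, 102), (12, 103), (13, 95), (14, 82), (15, 72), (16, 63), (17, 56), (18, 49), (19, 48), (20, 55), (21, 64), (22, 74), (23, 84), (24, 93), (25, 102), (26, 109), (27, 113), (28, 115), (29, 116), (30, 118), (31, 119), (32, 122), (33, 123)]
top 229 [(8, 107), (9, 121), (10, 129), (11, 136), (12, 136), (13, 118), (14, 101), (15, 87), (16, 75), (17, 65), (18, 64), (19, 79), (20, 98), (21, 117), (22, 129), (23, 137), (24, 140), (25, 140), (26, 136), (27, 127), (28, 117), (29, 110), (30, 109), (31, 120), (32, 130), (33, 138)]
```

View pics/g7.png

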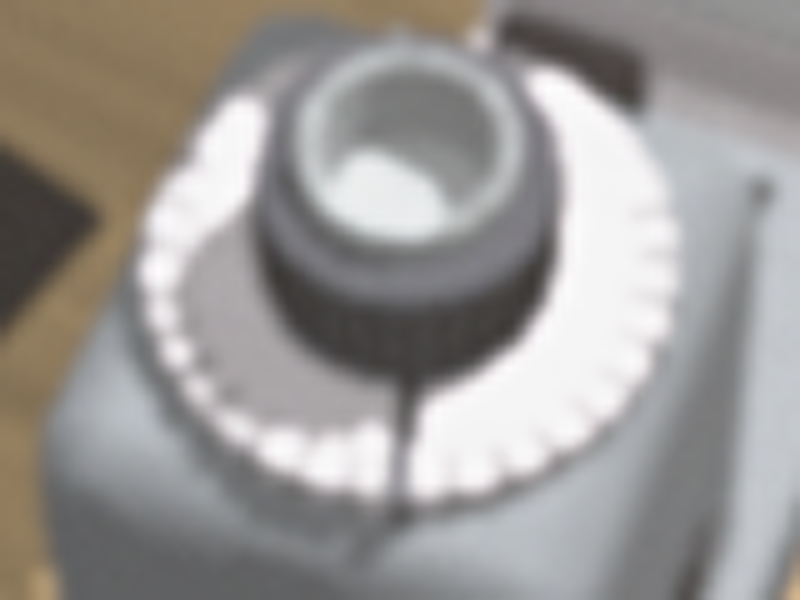

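The pointer reads about 1.2° past the mark in both views (S 21.0 vs 19.6, T 18.7 vs 17.6). I'll regrip and turn back 1.2°.

```bash
python3 -m pendant '[{"linear":[50,0,0],"twist":0},{"linear":[100,0,0],"twist":0},{"linear":[150,0,0],"twist":0},{"linear":[200,0,0],"twist":0},{"linear":[219.5,0.3,0],"twist":0},{"linear":[219.5,0.3,0],"twist":0},{"linear":[219.5,0.3,-30],"twist":0},{"linear":[219.5,0.3,-60],"twist":0},{"linear":[219.5,0.3,-80],"twist":0},{"linear":[219.5,0.3,-90],"twist":0},{"linear":[219.5,0.3,-90],"twist":0},{"linear":[219.5,0.3,-90],"twist":0}]' && python3 -m pendant '[{"linear":[0,0,0],"twist":0},{"linear":[0,0,0],"twist":0},{"linear":[0,0,0],"twist":0},{"linear":[0,0,0],"twist":0},{"linear":[0,0,0],"twist":0},{"linear":[0,0,0],"twist":-0.6},{"linear":[0,0,0],"twist":-1.2},{"linear":[0,0,0],"twist":-1.2},{"linear":[0,0,0],"twist":-1.2}]' 255 &&  python3 -m pendant '[{"linear":[0,0,0],"twist":0},{"linear":[0,0,0],"twist":0},{"linear":[0,0,0],"twist":0},{"linear":[0,0,0],"twist":0},{"linear":[0,0,5],"twist":0},{"linear":[0,0,20],"twist":0},{"linear":[0,0,45],"twist":0},{"linear":[-60,0,90],"twist":0},{"linear":[-120,0,90],"twist":0},{"linear":[-180,0,90],"twist":0},{"linear":[-240,0,90],"twist":0},{"linear":[-280,0,90],"twist":0},{"linear":[-280,0,90],"twist":0},{"linear":[-280,0,90],"twist":0}]' 0
python3 - <<'E'
from ptr import *
for n in('scene','top'):
    c=cap(n); im=cv2.cvtColor(c['frame'],6); ang=np.arange(8,32,.5)
    for rs,z in(((35,37,39,41),228),((48,50,52),229)):
        out=np.array([np.mean([cv2.remap(im,np.float32([[q[0]]]),np.float32([[q[1]]]),1)[0,0] for q in [proj(c,[g[0]+r*np.cos(np.radians(t+yaw)),g[1]+r*np.sin(np.radians(t+yaw)),z]) for r in rs]]) for t in ang])
        i=out.argmin(); k=slice(max(i-6,0),i+7); w=out[k].max()-out[k]; print(n,z,ang[i],(w*ang[k]).sum()/w.sum())
import pickle
S=cap('scene');T=cap('top');pickle.dump(S,open('s1.pkl','wb'));pickle.dump(T,open('t1.pkl','wb'))
# tray: points in front of base
gy=np.radians(5.55); G=np.array([704.1,17.1])-45*np.array([np.cos(gy),np.sin(gy)]); ex=np.array([np.cos(gy),np.sin(gy)]); ey=np.array([-ex[1],ex[0]]); print('grinder',G)
for n,c in(('S',S),('T',T)):
    P=cloud(c).reshape(-1,3); l=np.stack([(P[:,:2]-G)@ex,(P[:,:2]-G)@ey],1)
    for lo,hi in((34,48),(8,34)):
        k=(abs(l[:,1])<25)&(l[:,0]>-220)&(l[:,0]<-112)&(P[:,2]>lo)&(P[:,2]<hi); print(n,lo,k.sum(),np.percentile(l[k,0],[1,5,50,95]).round(1) if k.sum() else '', np.percentile(P[k,2],[5,50,95]) if k.sum() else '')
    k=(P[:,2]>70)&(P[:,2]<95)&(np.hypot(P[:,0]-672,P[:,1]-207)<60); print('tamper',P[k].mean(0),P[k&(P[:,2]>84)].mean(0))
E
```

```text
time: 60.38
tool_pos: [704.1, 17.4, 206.5]
tcp_rot: [3.141, -0.002, 0.254]
contact_force: [-0.2, 0.7, 0.3]
grip_width: 91.7
time: 61.5
tool_pos: [702.8, 17.2, 205.2]
tcp_rot: [-3.141, 0.002, 0.233]
contact_force: [-4.8, -0.6, 2.2]
grip_width: 59.1
time: 63.25
tool_pos: [424.8, 17.2, 296.3]
tcp_rot: [3.141, -0.003, 0.233]
contact_force: [-0.7, -0.1, -1.1]
grip_width: 91.8
scene 228 18.5 19.202612562534743
scene 229 19.5 19.890869565217397
top 228 18.5 17.942007434944237
top 229 17.5 17.241063244729606
grinder [659.31095198  12.74785367]
S 34 158 [-165.1 -163.3 -151.4 -145.2] [36.15615006 43.01205812 47.07662923]
S 8 134 [-148.9 -148.3 -145.5 -136.4] [10.25722399 18.76346976 32.95944531]
tamper [694.96904723 196.96825     84.91741124] [692.3707509  196.36968129  87.2828641 ]
T 34 0  
T 8 2 [-138.8 -138.3 -132.6 -127. ] [14.71210065 14.94060527 15.16910989]
tamper [693.34768132 192.47350611  86.09928355] [694.4857613  193.66243764  88.57492557]
```

The collar is aligned: the differences are -0.7° in one view and +0.7° in the other. The tamper has moved to about (693,195), so it was knocked as announced; I'll measure it again later. The tray lip is about 37 mm out (local x ≈ -164). I'll go in front of it with shut fingers, jaws along the grinder's y.

```bash
python3 -m pendant '[{"linear":[10,0,0],"twist":-10},{"linear":[20,-5,0],"twist":-20},{"linear":[30,-10,0],"twist":-30},{"linear":[40,-20,0],"twist":-40},{"linear":[44.6,-23.3,-20],"twist":-50},{"linear":[44.6,-23.3,-50],"twist":-60},{"linear":[44.6,-23.3,-80],"twist":-70},{"linear":[44.6,-23.3,-110],"twist":-80},{"linear":[44.6,-23.3,-150],"twist":-90},{"linear":[44.6,-23.3,-190],"twist":-97.8},{"linear":[44.6,-23.3,-230],"twist":-97.8},{"linear":[44.6,-23.3,-255],"twist":-97.8},{"linear":[44.6,-23.3,-265],"twist":-97.8},{"linear":[44.6,-23.3,-265],"twist":-97.8},{"linear":[44.6,-23.3,-265],"twist":-97.8}]' 255
python3 - <<'E'
from h import *
o=bot.get_obs(); p=o['tool_pos']; print(p,o['tcp_rot'])
c=cap('scene'); P=cloud(c).reshape(-1,3); d=P[:,:2]-p[:2]
k=(abs(d[:,0])<16)&(abs(d[:,1])<17)&(P[:,2]>8)&(P[:,2]<120)
for lo in range(8,120,6):
    q=P[k&(P[:,2]>=lo)&(P[:,2]<lo+6)]
    if len(q): print(lo,len(q),q.min(0).round(),q.max(0).round())
E
```

```text
time: 65.32
tool_pos: [469.1, -6.1, 31.0]
tcp_rot: [-3.14, -0.001, -1.474]
contact_force: [1.0, -0.2, 1.3]
grip_width: 0.3
[469.14024844  -6.0616952   30.98259083] [-3.13992319e+00 -5.55982992e-04 -1.47408472e+00]
56 3 [477.  -9.  61.] [479.   1.  61.]
62 9 [478. -18.  62.] [481.   2.  68.]
68 14 [477. -20.  69.] [483.   7.  74.]
74 16 [475. -21.  74.] [481.  10.  79.]
80 19 [476. -19.  80.] [483.   9.  86.]
86 19 [477. -20.  88.] [483.   9.  92.]
92 12 [477. -20.  92.] [482.  10.  97.]
98 2 [479. -11.  99.] [480. -10. 103.]
104 1 [480. -11. 107.] [480. -11. 107.]
```

Tip offset confirmed here (TCP 31, tips about 60). Descend to tips ≈ 33 and push along the grinder axis.

```bash
python3 -m pendant '[{"linear":[0,0,-12],"twist":0},{"linear":[0,0,-24],"twist":0},{"linear":[0,0,-28],"twist":0},{"linear":[0,0,-28],"twist":0},{"linear":[8,0.8,-28],"twist":0},{"linear":[15,1.5,-28],"twist":0},{"linear":[20,1.9,-28],"twist":0},{"linear":[25,2.4,-28],"twist":0},{"linear":[30,2.9,-28],"twist":0},{"linear":[30,2.9,-28],"twist":0}]'; python3 -m pendant '[{"linear":[5,0.5,0],"twist":0},{"linear":[10,1,0],"twist":0},{"linear":[15,1.5,0],"twist":0},{"linear":[19,1.8,0],"twist":0},{"linear":[21,2,0],"twist":0},{"linear":[21,2,0],"twist":0}]';python3 -m pendant '[{"linear":[1,0.1,0],"twist":0},{"linear":[2,0.2,0],"twist":0},{"linear":[2,0.2,0],"twist":0}]'
```

```text
time: 66.62
tool_pos: [498.9, -3.0, 2.1]
tcp_rot: [-3.141, -0.0, -1.474]
contact_force: [-0.2, 0.6, -1.0]
grip_width: 0.3
time: 67.38
tool_pos: [519.6, -1.0, 2.2]
tcp_rot: [-3.141, -0.0, -1.474]
contact_force: [-0.6, 0.7, -0.2]
grip_width: 0.5
time: 67.75
tool_pos: [520.8, -0.9, 2.1]
tcp_rot: [3.141, -0.0, -1.474]
contact_force: [-3.8, -0.7, 2.3]
grip_width: 0.4
```

```bash
python3 -m pendant '[{"linear":[1,0.1,0],"twist":0},{"linear":[2,0.2,0],"twist":0},{"linear":[2,0.2,0],"twist":0}]';python3 -m pendant '[{"linear":[1,0.1,0],"twist":0},{"linear":[2,0.2,0],"twist":0},{"linear":[2,0.2,0],"twist":0}]'
python3 - <<'E'
from h import *
c=cap('scene'); P=cloud(c).reshape(-1,3); gy=np.radians(5.55); G=np.array([659.3,12.7]); ex=np.array([np.cos(gy),np.sin(gy)]); ey=np.array([-ex[1],ex[0]])
l=np.stack([(P[:,:2]-G)@ex,(P[:,:2]-G)@ey],1)
for lo in(8,36,42):
  for s in((-55,-32),(20,32),(32,55)):
    k=(l[:,1]>s[0])&(l[:,1]<s[1])&(l[:,0]>-220)&(l[:,0]<-100)&(P[:,2]>lo)&(P[:,2]<lo+8); print(lo,s,k.sum(),np.percentile(l[k,0],[2,50,98]).round(1) if k.sum() else '')
E
```

```text
time: 68.12
tool_pos: [520.8, -0.8, 2.1]
tcp_rot: [3.137, 0.0, -1.474]
contact_force: [-10.8, -2.5, 7.6]
grip_width: 0.8
time: 68.5
tool_pos: [520.7, -0.8, 2.0]
tcp_rot: [3.132, 0.001, -1.474]
contact_force: [-16.2, -6.1, 12.7]
grip_width: 0.3
8 (-55, -32) 0 
8 (20, 32) 0 
8 (32, 55) 0 
36 (-55, -32) 1 [-119.6 -119.6 -119.6]
36 (20, 32) 8 [-127.2 -122.9 -116.6]
36 (32, 55) 5 [-119.4 -118.8 -117.3]
42 (-55, -32) 1 [-118.1 -118.1 -118.1]
42 (20, 32) 16 [-126.  -120.4 -115.2]
42 (32, 55) 15 [-119.3 -116.7 -103.3]
```

The tray is home: force builds at a constant position, the panel is at local -118.5 and the lip at -127. Back off, rise, go in front of the tamper and measure again.

```bash
python3 -m pendant '[{"linear":[-15,0,0],"twist":0},{"linear":[-45,-3,0],"twist":0},{"linear":[-50,-3,20],"twist":0},{"linear":[-50,-3,60],"twist":0},{"linear":[-50,-3,100],"twist":0},{"linear":[-50,20,128],"twist":0},{"linear":[-50,60,128],"twist":0},{"linear":[-50,100,128],"twist":0},{"linear":[-50,140,128],"twist":0},{"linear":[-50,180,128],"twist":0},{"linear":[-50,196,128],"twist":0},{"linear":[-50,196,128],"twist":0},{"linear":[-50,196,128],"twist":0}]' 0
python3 - <<'E'
from h import *
o=bot.get_obs(); print(o['tool_pos'])
for n in('scene','top'):
    c=cap(n); P=cloud(c).reshape(-1,3); k=(np.hypot(P[:,0]-690,P[:,1]-197)<70)&(P[:,2]>40)&(P[:,2]<95)
    t=P[k&(P[:,2]>84)]; print(n,k.sum(),len(t),t.mean(0).round(1),cv2.minEnclosingCircle(t[:,:2].astype(np.float32)))
    b=P[(np.hypot(P[:,0]-690,P[:,1]-197)<70)&(P[:,2]>16)&(P[:,2]<26)]; print('foot',len(b),cv2.minEnclosingCircle(b[:,:2].astype(np.float32)) if len(b) else '')
    W=cloud(c); v=c['frame'].max(2)
    m=(v<60)&(abs(W[...,2]-8)<7)&(np.hypot(W[...,0]-661,W[...,1]+186)<100)
    m=cv2.morphologyEx(m.astype(np.uint8),cv2.MORPH_OPEN,np.ones((3,3)))
    cs=max(cv2.findContours(m,0,2)[0],key=cv2.contourArea).reshape(-1,2)
    q=np.array([onz(c,a,b,8)[:2] for a,b in cs],np.float32); print('mat',cv2.minAreaRect(q))
E
```

```text
time: 70.18
tool_pos: [475.5, 194.6, 130.1]
tcp_rot: [-3.141, -0.0, -1.475]
contact_force: [-0.7, 0.6, 0.1]
grip_width: 91.8
[475.47440929 194.56746962 130.12224881]
scene 280 150 [692.9 196.7  87.1] ((693.5230102539062, 196.72897338867188), 15.480545043945312)
foot 342 ((693.3582153320312, 196.89859008789062), 29.239009857177734)Traceback (most recent call last):
  File "<stdin>", line 10, in <module>
ValueError: max() iterable argument is empty
```

Run:
```python
from h import *
for n in('top','scene'):
    c=cap(n); W=cloud(c); P=W.reshape(-1,3); k=(np.hypot(P[:,0]-690,P[:,1]-197)<70)&(P[:,2]>84)&(P[:,2]<95)
    t=P[k]; print(n,len(t),t.mean(0).round(1) if len(t) else '',cv2.minEnclosingCircle(t[:,:2].astype(np.float32))[0] if len(t) else '')
    v=c['frame'].max(2).astype(float); near=(np.hypot(W[...,0]-661,W[...,1]+186)<100)&(W[...,2]<20)
    m=(v<80)&near; m=cv2.morphologyEx(m.astype(np.uint8),cv2.MORPH_OPEN,np.ones((3,3))); print(m.sum(),np.percentile(v[near],[5,30,60]))
    cc=cv2.findContours(m,0,2)[0]
    if cc:
        cs=max(cc,key=cv2.contourArea).reshape(-1,2); q=np.array([onz(c,a,b,8)[:2] for a,b in cs],np.float32); print('mat',cv2.minAreaRect(q))
```

```text
top 108 [693.9 193.1  88.1] (693.7454223632812, 193.66079711914062)
2207 [ 22.  27. 140.]
mat ((660.0321044921875, -186.7967529296875), (119.60659790039062, 119.7270736694336), 80.46273803710938)
scene 142 [692.2 196.8  87.2] (691.7545166015625, 197.01229858398438)
179 [ 78.  82. 222.]
mat ((637.5315551757812, -138.383056640625), (45.36343765258789, 38.775028228759766), 27.00472640991211)
```

```bash
python3 -m pendant '[{"linear":[40,0,0],"twist":0},{"linear":[90,0,0],"twist":0},{"linear":[140,0,0],"twist":0},{"linear":[185,0.4,0],"twist":0},{"linear":[212,0.4,0],"twist":0},{"linear":[217.8,0.4,0],"twist":0},{"linear":[217.8,0.4,0],"twist":0},{"linear":[217.8,0.4,-30],"twist":0},{"linear":[217.8,0.4,-60],"twist":0},{"linear":[217.8,0.4,-90],"twist":0},{"linear":[217.8,0.4,-108],"twist":0},{"linear":[217.8,0.4,-108],"twist":0},{"linear":[217.8,0.4,-108],"twist":0}]' && python3 -m pendant '[{"linear":[0,0,0],"twist":0},{"linear":[0,0,0],"twist":0},{"linear":[0,0,0],"twist":0},{"linear":[0,0,0],"twist":0},{"linear":[0,0,0],"twist":0},{"linear":[0,0,0],"twist":0},{"linear":[0,0,0],"twist":0},{"linear":[0,0,0],"twist":0}]' 255
python3 - <<'E'
from h import *
c=cap('scene'); W=cloud(c); v=c['frame'].max(2).astype(float); near=(np.hypot(W[...,0]-661,W[...,1]+186)<100)&(W[...,2]<20)
m=(v<120)&near; m=cv2.morphologyEx(m.astype(np.uint8),cv2.MORPH_OPEN,np.ones((3,3)))
cs=max(cv2.findContours(m,0,2)[0],key=cv2.contourArea).reshape(-1,2); q=np.array([onz(c,a,b,8)[:2] for a,b in cs],np.float32); print('mat',cv2.minAreaRect(q))
E
```

```text
time: 71.95
tool_pos: [693.8, 196.2, 23.8]
tcp_rot: [-3.139, 0.0, -1.474]
contact_force: [0.2, -0.7, 0.3]
grip_width: 91.3
time: 72.95
tool_pos: [693.1, 195.8, 22.1]
tcp_rot: [3.142, -0.0, -1.474]
contact_force: [0.1, -0.3, -0.5]
grip_width: 30.2
mat ((661.0514526367188, -183.72523498535156), (115.39137268066406, 118.26966094970703), 80.76402282714844)
```

Tamper held (30.2 mm). Carry it round the front of the grinder to the mat centre, averaged to (660.5,-185.3).

```bash
python3 -m pendant '[{"linear":[0,0,15],"twist":0},{"linear":[0,0,40],"twist":0},{"linear":[0,0,70],"twist":0},{"linear":[-20,0,90],"twist":0},{"linear":[-60,0,90],"twist":0},{"linear":[-105,0,90],"twist":0},{"linear":[-150,0,90],"twist":0},{"linear":[-190,-10,90],"twist":0},{"linear":[-213,-40,90],"twist":0},{"linear":[-213,-85,90],"twist":0},{"linear":[-213,-130,90],"twist":0},{"linear":[-213,-175,90],"twist":0},{"linear":[-213,-220,90],"twist":0},{"linear":[-213,-265,90],"twist":0},{"linear":[-213,-310,90],"twist":0},{"linear":[-205,-350,90],"twist":0},{"linear":[-180,-375,90],"twist":0},{"linear":[-140,-381,90],"twist":0},{"linear":[-100,-381,90],"twist":0},{"linear":[-65,-381,90],"twist":0}]' && python3 -m pendant '[{"linear":[22,0,0],"twist":0},{"linear":[32.4,0,0],"twist":0},{"linear":[32.4,0,0],"twist":0},{"linear":[32.4,0,-25],"twist":0},{"linear":[32.4,0,-50],"twist":0},{"linear":[32.4,0,-68],"twist":0},{"linear":[32.4,0,-76],"twist":0},{"linear":[32.4,0,-79],"twist":0},{"linear":[32.4,0,-79],"twist":0},{"linear":[32.4,0,-79],"twist":0}]'
```

```text
time: 75.5
tool_pos: [629.3, -185.1, 112.8]
tcp_rot: [-3.141, -0.0, -1.474]
contact_force: [-0.7, 0.3, -2.5]
grip_width: 30.6
time: 76.75
tool_pos: [661.0, -185.2, 34.0]
tcp_rot: [-3.14, -0.001, -1.474]
contact_force: [-0.7, -0.4, -1.6]
grip_width: 30.1
```

```bash
python3 -m pendant '[{"linear":[0,0,-1],"twist":0},{"linear":[0,0,-2],"twist":0},{"linear":[0,0,-2],"twist":0}]'; python3 -m pendant '[{"linear":[0,0,-0.5],"twist":0},{"linear":[0,0,-1],"twist":0},{"linear":[0,0,-1],"twist":0}]'; python3 -m pendant '[{"linear":[0,0,-0.5],"twist":0},{"linear":[0,0,-1],"twist":0},{"linear":[0,0,-1],"twist":0}]'
```

```text
time: 77.12
tool_pos: [661.5, -185.3, 33.5]
tcp_rot: [-3.139, -0.002, -1.474]
contact_force: [-3.1, 0.1, 7.7]
grip_width: 30.5
time: 77.5
tool_pos: [661.7, -185.3, 33.4]
tcp_rot: [-3.138, -0.002, -1.474]
contact_force: [-3.0, 0.9, 11.8]
grip_width: 30.4
time: 77.88
tool_pos: [662.1, -185.4, 33.3]
tcp_rot: [-3.137, -0.002, -1.474]
contact_force: [-4.0, 1.7, 15.9]
grip_width: 30.5
```

Contact at 33.5. Relieve the press, release and retreat.

```bash
python3 -m pendant '[{"linear":[0,0,3],"twist":0},{"linear":[0,0,3],"twist":0}]'; python3 -m pendant '[{"linear":[0,0,0],"twist":0},{"linear":[0,0,0],"twist":0},{"linear":[0,0,0],"twist":0},{"linear":[0,0,0],"twist":0},{"linear":[0,0,0],"twist":0},{"linear":[0,0,0],"twist":0},{"linear":[0,0,30],"twist":0},{"linear":[0,0,70],"twist":0},{"linear":[0,0,110],"twist":0},{"linear":[-50,0,130],"twist":0},{"linear":[-100,0,130],"twist":0},{"linear":[-150,0,130],"twist":0},{"linear":[-200,-40,130],"twist":0},{"linear":[-240,-80,130],"twist":0},{"linear":[-270,-120,130],"twist":0},{"linear":[-270,-120,130],"twist":0},{"linear":[-270,-120,130],"twist":0},{"linear":[-270,-120,130],"twist":0}]' 0
python3 - <<'E'
from h import *
S=cap('scene');T=cap('top'); print(bot.get_obs()['contact_force'],bot.get_obs()['time'])
for n,c in(('S',S),('T',T)):
    P=cloud(c).reshape(-1,3); k=(np.hypot(P[:,0]-661,P[:,1]+185)<60); t=P[k&(P[:,2]>90)&(P[:,2]<102)]; f=P[k&(P[:,2]>24)&(P[:,2]<34)]
    print(n,'top',cv2.minEnclosingCircle(t[:,:2].astype(np.float32)),np.percentile(t[:,2],95),'foot',cv2.minEnclosingCircle(f[:,:2].astype(np.float32)))
    W=cloud(c); v=c['frame'].max(2).astype(float); near=(np.hypot(W[...,0]-661,W[...,1]+186)<100)&(W[...,2]<20)
    m=((v<(120 if n=='S' else 60))&near).astype(np.uint8); m=cv2.morphologyEx(m,cv2.MORPH_OPEN,np.ones((3,3)))
    cs=max(cv2.findContours(m,0,2)[0],key=cv2.contourArea).reshape(-1,2); q=np.array([onz(c,a,b,8)[:2] for a,b in cs],np.float32); print(n,'mat',cv2.minAreaRect(q))
cv2.imwrite('pics/end.png',np.hstack([cv2.resize(S['frame'][180:420,140:540],(800,480))]))
E
```

```text
time: 78.12
tool_pos: [661.4, -185.3, 33.6]
tcp_rot: [-3.139, -0.001, -1.474]
contact_force: [-1.1, 1.1, 7.2]
grip_width: 30.3
time: 80.38
tool_pos: [391.2, -304.1, 162.1]
tcp_rot: [-3.141, 0.0, -1.472]
contact_force: [0.1, -0.2, 0.7]
grip_width: 91.7
[-0.26010136  0.15736356 -0.34212327] 80.475
S top ((696.220703125, -180.04026794433594), 15.960051536560059) 98.78795116769265 foot ((695.39794921875, -180.4325714111328), 29.413330078125)
S mat ((658.7975463867188, -185.10894775390625), (119.43212890625, 121.70219421386719), 80.63716125488281)
T top ((697.62158203125, -183.38943481445312), 15.483498573303223) 99.86108703941122 foot ((696.79248046875, -184.12228393554688), 28.88756561279297)
T mat ((659.0857543945312, -186.7634735107422), (119.54051971435547, 120.5052490234375), 80.64847564697266)
```

View pics/end.png

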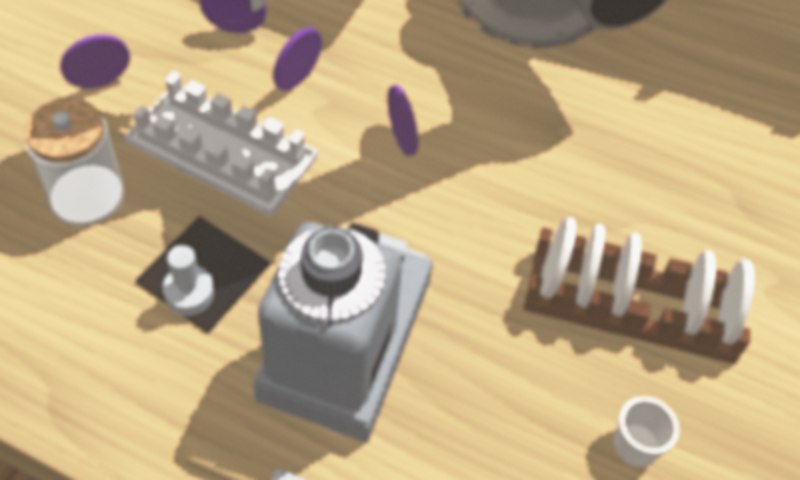

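The rack, collar and tray look right, with the cup and canister untouched. But the tamper, though upright, stands at (696,-182): about 37 mm off the mat centre (659.3,-186) where I released it, so it was displaced after release. Regrip and recentre.

```bash
python3 -m pendant '[{"linear":[40,25,0],"twist":0},{"linear":[90,60,0],"twist":0},{"linear":[140,95,0],"twist":0},{"linear":[190,122,0],"twist":0},{"linear":[240,122,0],"twist":0},{"linear":[285,122,0],"twist":0},{"linear":[305,122,0],"twist":0},{"linear":[305,122,0],"twist":0},{"linear":[305,122,-40],"twist":0},{"linear":[305,122,-80],"twist":0},{"linear":[305,122,-115],"twist":0},{"linear":[305,122,-131],"twist":0},{"linear":[305,122,-131],"twist":0},{"linear":[305,122,-131],"twist":0}]' 0 && python3 -m pendant '[{"linear":[0,0,0],"twist":0},{"linear":[0,0,0],"twist":0},{"linear":[0,0,0],"twist":0},{"linear":[0,0,0],"twist":0},{"linear":[0,0,0],"twist":0},{"linear":[0,0,0],"twist":0},{"linear":[0,0,0],"twist":0},{"linear":[0,0,0],"twist":0}]' 255 && python3 -m pendant '[{"linear":[0,0,6],"twist":0},{"linear":[0,0,14],"twist":0},{"linear":[-10,-1,14],"twist":0},{"linear":[-20,-2,14],"twist":0},{"linear":[-30,-3,14],"twist":0},{"linear":[-37,-3.8,14],"twist":0},{"linear":[-37,-3.8,14],"twist":0},{"linear":[-37,-3.8,14],"twist":0}]'
cat > tm.py <<'E'
from h import *
import sys
o=bot.get_obs(); print(o['tool_pos'],o['time'])
z0=float(sys.argv[1])
for n in('scene','top'):
    c=cap(n); P=cloud(c).reshape(-1,3); k=(np.hypot(P[:,0]-665,P[:,1]+185)<70)
    for lo in(0,12,20,40):
        f=P[k&(P[:,2]>z0+lo+(3 if lo==0 else 0))&(P[:,2]<z0+lo+10)]
        if len(f)>3: print(n,lo,len(f),cv2.minEnclosingCircle(f[:,:2].astype(np.float32)),f.min(0).round(),f.max(0).round())
E
python3 tm.py 22
```

```text
time: 82.22
tool_pos: [696.4, -183.4, 33.2]
tcp_rot: [-3.139, -0.002, -1.474]
contact_force: [-0.4, 0.1, 0.9]
grip_width: 91.8
time: 83.22
tool_pos: [695.4, -182.8, 31.0]
tcp_rot: [3.141, 0.0, -1.474]
contact_force: [-0.5, 0.9, 0.1]
grip_width: 30.4
time: 84.22
tool_pos: [658.7, -186.9, 45.3]
tcp_rot: [-3.141, -0.0, -1.474]
contact_force: [0.1, -1.1, -4.0]
grip_width: 30.5
[ 658.71373977 -186.90365547   45.25888904] 84.225
scene 0 38 ((665.9314575195312, -178.49737548828125), 27.05112648010254) [ 648. -199.   25.] [ 688. -156.   32.]
scene 12 154 ((659.7075805664062, -184.326904296875), 29.412282943725586) [ 636. -214.   34.] [ 688. -156.   44.]
scene 20 200 ((659.2705078125, -184.56959533691406), 29.201215744018555) [ 636. -214.   42.] [ 688. -156.   52.]
scene 40 18 ((666.2332763671875, -184.78680419921875), 14.041643142700195) [ 663. -199.   62.] [ 674. -171.   71.]
top 12 9 ((654.751708984375, -207.99172973632812), 7.417946815490723) [ 649. -215.   38.] [ 655. -201.   43.]
top 20 9 ((656.6314697265625, -208.0968017578125), 7.616969585418701) [ 649. -215.   42.] [ 664. -203.   51.]
```

The foot in hand is at (659.5,-184.5) and the mat in the same view is (658.8,-185.1). Lower.

```bash
python3 -m pendant '[{"linear":[0,0,-5],"twist":0},{"linear":[0,0,-9],"twist":0},{"linear":[0,0,-11.5],"twist":0},{"linear":[0,0,-11.5],"twist":0},{"linear":[0,0,-11.5],"twist":0}]'; python3 -m pendant '[{"linear":[0,0,-1],"twist":0},{"linear":[0,0,-1.5],"twist":0},{"linear":[0,0,-1.5],"twist":0}]'; python3 -m pendant '[{"linear":[0,0,-0.5],"twist":0},{"linear":[0,0,-1],"twist":0},{"linear":[0,0,-1],"twist":0}]'; python3 tm.py 8
```

```text
time: 84.95
tool_pos: [658.5, -186.9, 33.8]
tcp_rot: [-3.141, -0.0, -1.474]
contact_force: [-0.3, 1.0, -3.7]
grip_width: 30.4
time: 85.32
tool_pos: [658.4, -186.8, 32.1]
tcp_rot: [3.142, -0.0, -1.474]
contact_force: [-0.0, 0.4, -3.6]
grip_width: 30.6
time: 85.7
tool_pos: [658.4, -186.8, 31.1]
tcp_rot: [3.141, -0.0, -1.474]
contact_force: [0.2, -0.2, -3.1]
grip_width: 30.6
[ 658.42331765 -186.79978385   31.09005937] 85.7
scene 0 90 ((668.3095703125, -183.38941955566406), 64.57621765136719) [ 609. -241.   11.] [ 720. -126.   18.]
scene 12 183 ((660.864501953125, -183.75994873046875), 29.118114471435547) [ 636. -213.   20.] [ 688. -156.   30.]
scene 20 182 ((660.6943969726562, -184.2485809326172), 29.476835250854492) [ 636. -213.   28.] [ 686. -157.   37.]
scene 40 17 ((667.0786743164062, -182.19598388671875), 10.9259614944458) [ 663. -192.   49.] [ 673. -172.   57.]
top 0 14 ((654.3743286132812, -231.7814178466797), 13.422375679016113) [ 646. -245.   11.] [ 658. -219.   17.]
top 20 5 ((653.4468994140625, -211.81008911132812), 2.9097537994384766) [ 652. -214.   28.] [ 655. -209.   33.]
```

```bash
python3 -m pendant '[{"linear":[0,0,-0.5],"twist":0},{"linear":[0,0,-0.8],"twist":0},{"linear":[0,0,-0.8],"twist":0}]'; python3 -m pendant '[{"linear":[0,0,-0.3],"twist":0},{"linear":[0,0,-0.6],"twist":0},{"linear":[0,0,-0.6],"twist":0}]'
```

```text
time: 86.18
tool_pos: [658.6, -186.8, 31.0]
tcp_rot: [-3.141, -0.0, -1.474]
contact_force: [-1.6, 0.7, 2.0]
grip_width: 30.6
time: 86.55
tool_pos: [658.7, -186.8, 30.9]
tcp_rot: [-3.141, -0.0, -1.474]
contact_force: [-3.3, 3.0, 6.8]
grip_width: 30.6
```

Down. Relieve, release, and check before retreating far.

```bash
python3 -m pendant '[{"linear":[0,0,0.6],"twist":0},{"linear":[0,0,0.6],"twist":0},{"linear":[0,0,0.6],"twist":0},{"linear":[0,0,0.6],"twist":0},{"linear":[0,0,0.6],"twist":0},{"linear":[0,0,0.6],"twist":0},{"linear":[0,0,0.6],"twist":0},{"linear":[0,0,0.6],"twist":0}]' 0; python3 tm.py 8 | grep -v 'top'; python3 -m pendant '[{"linear":[0,0,30],"twist":0},{"linear":[0,0,70],"twist":0},{"linear":[0,0,110],"twist":0},{"linear":[0,0,130],"twist":0},{"linear":[-50,0,130],"twist":0},{"linear":[-100,0,130],"twist":0},{"linear":[-150,0,130],"twist":0},{"linear":[-200,-40,130],"twist":0},{"linear":[-240,-80,130],"twist":0},{"linear":[-270,-120,130],"twist":0},{"linear":[-270,-120,130],"twist":0},{"linear":[-270,-120,130],"twist":0}]'; python3 tm.py 8
```

```text
time: 87.55
tool_pos: [658.5, -186.8, 30.4]
tcp_rot: [-3.142, -0.0, -1.474]
contact_force: [-0.3, 0.0, -0.1]
grip_width: 91.7
[ 658.45973051 -186.83576979   30.37017426] 87.55
scene 0 89 ((667.5962524414062, -183.60040283203125), 67.35627746582031) [ 618. -245.   11.] [ 713. -121.   18.]
scene 12 184 ((659.20703125, -184.74916076660156), 29.383895874023438) [ 635. -214.   20.] [ 688. -155.   30.]
scene 20 197 ((661.0428466796875, -183.88343811035156), 29.52182960510254) [ 633. -212.   28.] [ 688. -155.   37.]
scene 40 27 ((663.9644775390625, -182.14727783203125), 14.051583290100098) [ 655. -195.   49.] [ 673. -169.   58.]
time: 89.15
tool_pos: [388.7, -306.5, 160.4]
tcp_rot: [-3.141, 0.0, -1.475]
contact_force: [0.4, 0.3, -0.9]
grip_width: 91.6
[ 388.68955887 -306.51952058  160.43179239] 89.15
scene 0 107 ((660.6735229492188, -185.8551788330078), 66.47654724121094) [ 598. -239.   11.] [ 722. -126.   18.]
scene 12 189 ((658.974853515625, -184.43780517578125), 29.41874885559082) [ 630. -213.   20.] [ 688. -155.   30.]
scene 20 210 ((658.7980346679688, -184.54714965820312), 29.271160125732422) [ 630. -213.   28.] [ 687. -157.   38.]
scene 40 27 ((663.6968383789062, -181.19114685058594), 13.37181568145752) [ 656. -192.   49.] [ 674. -170.   58.]
top 0 334 ((665.045654296875, -184.98504638671875), 69.93222045898438) [ 601. -250.   11.] [ 723. -127.   18.]
top 12 110 ((653.80078125, -188.435546875), 34.94691467285156) [ 620. -215.   20.] [ 688. -159.   30.]
top 20 182 ((660.87646484375, -187.64089965820312), 28.680789947509766) [ 633. -215.   28.] [ 688. -161.   38.]
top 40 5 ((649.6949462890625, -184.4066162109375), 7.964146614074707) [ 647. -192.   49.] [ 652. -177.   56.]
```

The tamper is centred within about 1-2 mm in both views. One final numeric check of everything, then hand in.

```bash
python3 -m pendant '[{"linear":[0,0,0],"twist":0},{"linear":[0,0,0],"twist":0},{"linear":[0,0,0],"twist":0},{"linear":[0,0,0],"twist":0},{"linear":[0,0,0],"twist":0},{"linear":[0,0,0],"twist":0},{"linear":[0,0,0],"twist":0},{"linear":[0,0,0],"twist":0}]'; python3 tm.py 8|grep ' 20 '
python3 - <<'E'
from ptr import *
a=np.radians(10.6); ex=np.array([np.cos(a),np.sin(a)]); ey=np.array([-ex[1],ex[0]]); c0=np.array([462.7,301.8])
ok=True
for n in('scene','top'):
    c=cap(n); P=cloud(c).reshape(-1,3); l=np.stack([(P[:,:2]-c0)@ex,(P[:,:2]-c0)@ey],1)
    for s in(-105,-63,-21,21,63,105):
        k=(abs(l[:,0])<50)&(abs(l[:,1]-s)<16)&(P[:,2]>70)&(P[:,2]<125)
        print(n,s,k.sum(),(np.median(l[k,1]).round(1),np.percentile(P[k,2],98).round(1)) if k.sum() else '')
    d=(abs(P[:,0]-487)<60)&(abs(P[:,1]+267)<110)&(P[:,2]>75)&(P[:,2]<125); print('drainer high pts',d.sum())
    im=cv2.cvtColor(c['frame'],6); ang=np.arange(8,32,.5)
    for rs,z in(((35,37,39,41),228),((48,50,52),229)):
        out=np.array([np.mean([cv2.remap(im,np.float32([[q[0]]]),np.float32([[q[1]]]),1)[0,0] for q in [proj(c,[g[0]+r*np.cos(np.radians(t+yaw)),g[1]+r*np.sin(np.radians(t+yaw)),z]) for r in rs]]) for t in ang])
        i=out.argmin(); k=slice(max(i-6,0),i+7); w=out[k].max()-out[k]; print(n,z,ang[i],(w*ang[k]).sum()/w.sum())
    b=np.radians(5.55); e=np.array([np.cos(b),np.sin(b)]); G=np.array([659.3,12.7]); x=(P[:,:2]-G)@e; y=(P[:,:2]-G)@[-e[1],e[0]]
    k=(abs(y)<28)&(x<-112)&(x>-200)&(P[:,2]>34)&(P[:,2]<50); print('lip',k.sum(),np.percentile(x[k],[2,10]) if k.sum() else '')
E
```

```text
time: 90.25
tool_pos: [388.4, -306.9, 160.3]
tcp_rot: [3.142, -0.0, -1.474]
contact_force: [0.2, -0.4, -0.5]
grip_width: 92.1
scene 20 219 ((659.6266479492188, -183.29647827148438), 29.553430557250977) [ 631. -212.   28.] [ 687. -156.   37.]
top 20 177 ((660.7682495117188, -187.65972900390625), 28.712547302246094) [ 634. -214.   28.] [ 688. -161.   37.]
scene -105 247 (np.float64(-99.0), np.float64(112.9))
scene -63 205 (np.float64(-63.4), np.float64(113.5))
scene -21 235 (np.float64(-22.0), np.float64(112.7))
scene 21 0 
scene 63 286 (np.float64(60.3), np.float64(113.7))
scene 105 306 (np.float64(102.5), np.float64(112.9))
drainer high pts 0
scene 228 18.5 19.219441210710126
scene 229 19.5 19.90276577355229
lip 54 [-127.24634569 -126.43699713]
top -105 304 (np.float64(-103.3), np.float64(114.8))
top -63 249 (np.float64(-68.0), np.float64(115.7))
top -21 270 (np.float64(-26.8), np.float64(115.5))
top 21 0 
top 63 298 (np.float64(56.8), np.float64(115.0))
top 105 319 (np.float64(99.2), np.float64(114.1))
drainer high pts 0
top 228 18.5 17.952257586972614
top 229 17.5 17.270380434782613
lip 118 [-125.0239473  -124.33082699]
```

Saucer -105 reads differently from before (-99 vs -105.5). My tamper carry passed over it at (480,195) with the foot only about 95 mm up, so the foot probably brushed it; that would also explain the tamper shifting in the grip. I'll check its tilt against the others.

Run:
```python
from h import *
a=np.radians(10.6); ex=np.array([np.cos(a),np.sin(a)]); ey=np.array([-ex[1],ex[0]]); c0=np.array([462.7,301.8])
for n in('scene','top'):
    c=cap(n); P=cloud(c).reshape(-1,3); l=np.stack([(P[:,:2]-c0)@ex,(P[:,:2]-c0)@ey,P[:,2]],1)
    for s in(-105,-63,-21,63,105):
        L=l[(abs(l[:,0])<52)&(abs(l[:,1]-s)<20)&(l[:,2]>60)&(l[:,2]<120)]
        A=np.c_[L[:,0],L[:,2]-70,np.ones(len(L))]; w=np.ones(len(L),bool)
        for _ in range(15):
            p=np.linalg.lstsq(A[w],L[w,1],rcond=None)[0]; r=L[:,1]-A@p; w=abs(r-np.median(r[w]))<2.5
        print(n,s,len(L),w.sum(),'yaw',np.degrees(np.arctan(p[0])).round(1),'lean',np.degrees(np.arctan(p[1])).round(1),'y@70',p[2].round(1),'x',np.percentile(L[:,0],[1,99]).round(1),'topz',np.percentile(L[:,2],99).round(1))
for n in ('S',):
    c=cap('scene'); cv2.imwrite('pics/rack.png',cv2.resize(c['frame'][270:370,395:525],(780,600),interpolation=cv2.INTER_CUBIC))
```

```text
scene -105 284 173 yaw 0.3 lean 8.9 y@70 -104.8 x [-43.1  46.3] topz 114.3
scene -63 234 132 yaw 0.8 lean 2.0 y@70 -66.4 x [-39.   47.1] topz 114.5
scene -21 270 158 yaw 1.0 lean 2.0 y@70 -24.8 x [-40.  48.] topz 113.2
scene 63 328 217 yaw 0.4 lean 1.6 y@70 58.9 x [-44.2  47.3] topz 114.4
scene 105 369 249 yaw 0.5 lean 1.3 y@70 101.3 x [-44.1  47.2] topz 113.6
top -105 359 240 yaw -0.7 lean 8.4 y@70 -108.2 x [-46.4  46.1] topz 116.2
top -63 292 176 yaw -0.3 lean 1.9 y@70 -69.8 x [-46.4  45.3] topz 117.1
top -21 311 196 yaw 0.1 lean 1.8 y@70 -28.2 x [-46.2  47.2] topz 115.8
top 63 351 240 yaw -0.3 lean 1.3 y@70 55.7 x [-45.9  46.9] topz 116.5
top 105 375 255 yaw -0.1 lean 1.6 y@70 97.8 x [-45.6  46.3] topz 114.7
```

Confirmed: saucer -105 is in its slot at the right height but leans about 8.5°, against about 1.7° for the others. I'll straighten it: grip it properly (tips at about 88 mm), lift slightly, set it down and release. The picture limit is reached, so I'll use the depth fits from here.

```bash
python3 -m pendant '[{"linear":[20,30,0],"twist":0},{"linear":[45,80,0],"twist":0},{"linear":[70,130,0],"twist":0},{"linear":[93.5,180,0],"twist":0},{"linear":[93.5,235,0],"twist":2},{"linear":[93.5,290,0],"twist":5.1},{"linear":[93.5,345,0],"twist":5.1},{"linear":[93.5,400,0],"twist":5.1},{"linear":[93.5,450,0],"twist":5.1},{"linear":[93.5,490,0],"twist":5.1},{"linear":[93.5,505.3,0],"twist":5.1},{"linear":[93.5,505.3,0],"twist":5.1},{"linear":[93.5,505.3,-30],"twist":5.1},{"linear":[93.5,505.3,-50],"twist":5.1},{"linear":[93.5,505.3,-50],"twist":5.1},{"linear":[93.5,505.3,-50],"twist":5.1}]' 177
python3 - <<'E'
from h import *
o=bot.get_obs();p=o['tool_pos'];a=np.radians(10.6); ex=np.array([np.cos(a),np.sin(a)]); ey=np.array([-ex[1],ex[0]]); c0=np.array([462.7,301.8])
print(p,o['tcp_rot'],o['grip_width'],'local',(p[:2]-c0)@ex,(p[:2]-c0)@ey)
E
```

```text
time: 92.6
tool_pos: [482.7, 197.7, 111.2]
tcp_rot: [-3.14, -0.0, -1.386]
contact_force: [-0.3, -0.0, -0.6]
grip_width: 28.2
[482.6783656  197.65459477 111.1776506 ] [-3.14043635e+00 -1.84123039e-04 -1.38637707e+00] 28.17312803650112 local 0.47975381328851596 -106.04324759012073
```

```bash
python3 -m pendant '[{"linear":[-0.2,1,-10],"twist":0},{"linear":[-0.2,1,-20],"twist":0},{"linear":[-0.2,1,-26],"twist":0},{"linear":[-0.2,1,-32],"twist":0},{"linear":[-0.2,1,-32],"twist":0}]'; python3 -m pendant '[{"linear":[0,0,-3],"twist":0},{"linear":[0,0,-6],"twist":0},{"linear":[0,0,-9],"twist":0},{"linear":[0,0,-9],"twist":0}]'
```

```text
time: 93.22
tool_pos: [481.4, 199.4, 77.8]
tcp_rot: [3.14, -0.0, -1.385]
contact_force: [0.3, 0.4, -1.2]
grip_width: 28.3
time: 93.72
tool_pos: [481.6, 199.4, 69.1]
tcp_rot: [3.141, -0.0, -1.385]
contact_force: [0.9, -0.7, 0.9]
grip_width: 27.9
```

```bash
python3 -m pendant '[{"linear":[0,0,-4],"twist":0},{"linear":[0,0,-4],"twist":0},{"linear":[0,0,-4],"twist":0},{"linear":[0,0,-4],"twist":0},{"linear":[0,0,-4],"twist":0},{"linear":[0,0,-4],"twist":0}]' 255; python3 -m pendant '[{"linear":[0,-0.4,1.5],"twist":0},{"linear":[0,-0.8,3],"twist":0},{"linear":[0,-0.8,3],"twist":0},{"linear":[0,-0.8,3],"twist":0}]'; python3 -m pendant '[{"linear":[0,0,-1],"twist":0},{"linear":[0,0,-2],"twist":0},{"linear":[0,0,-2],"twist":0}]'; python3 -m pendant '[{"linear":[0,0,-0.6],"twist":0},{"linear":[0,0,-1.2],"twist":0},{"linear":[0,0,-1.2],"twist":0}]'
```

```text
time: 94.48
tool_pos: [481.7, 199.4, 65.3]
tcp_rot: [3.142, -0.0, -1.385]
contact_force: [-0.6, -0.9, -1.1]
grip_width: 10.1
time: 94.98
tool_pos: [481.7, 198.7, 68.3]
tcp_rot: [-3.142, -0.0, -1.385]
contact_force: [-0.2, -0.6, -1.2]
grip_width: 9.6
time: 95.35
tool_pos: [481.6, 198.7, 66.2]
tcp_rot: [3.141, -0.0, -1.385]
contact_force: [-0.7, 0.5, -1.9]
grip_width: 9.3
time: 95.72
tool_pos: [481.8, 198.7, 65.3]
tcp_rot: [-3.141, -0.0, -1.385]
contact_force: [-0.6, -0.7, 0.2]
grip_width: 9.9
```

```bash
python3 -m pendant '[{"linear":[0,0,-0.5],"twist":0},{"linear":[0,0,-0.8],"twist":0},{"linear":[0,0,-0.8],"twist":0}]'; python3 -m pendant '[{"linear":[0,0,-0.5],"twist":0},{"linear":[0,0,-0.8],"twist":0},{"linear":[0,0,-0.8],"twist":0}]'
```

```text
time: 96.1
tool_pos: [482.1, 198.7, 65.0]
tcp_rot: [-3.141, -0.0, -1.385]
contact_force: [-1.5, -0.1, 4.7]
grip_width: 9.6
time: 96.48
tool_pos: [482.2, 198.8, 64.8]
tcp_rot: [-3.14, -0.0, -1.385]
contact_force: [-1.9, -0.9, 10.1]
grip_width: 10.1
```

Seated. Release, lift straight up, retreat high, and recheck all.

```bash
python3 -m pendant '[{"linear":[0,0,1],"twist":0},{"linear":[0,0,1],"twist":0},{"linear":[0,0,1],"twist":0},{"linear":[0,0,1],"twist":0},{"linear":[0,0,10],"twist":0},{"linear":[0,0,30],"twist":0},{"linear":[0,0,60],"twist":0},{"linear":[0,0,100],"twist":0},{"linear":[-20,-40,130],"twist":0},{"linear":[-40,-90,130],"twist":0},{"linear":[-60,-140,130],"twist":0},{"linear":[-60,-200,130],"twist":0},{"linear":[-60,-260,130],"twist":0},{"linear":[-60,-320,130],"twist":0},{"linear":[-60,-380,130],"twist":0},{"linear":[-60,-380,130],"twist":0},{"linear":[-60,-380,130],"twist":0},{"linear":[-60,-380,130],"twist":0}]' 177
python3 - <<'E'
from h import *
a=np.radians(10.6); ex=np.array([np.cos(a),np.sin(a)]); ey=np.array([-ex[1],ex[0]]); c0=np.array([462.7,301.8])
for n in('scene','top'):
    c=cap(n); P=cloud(c).reshape(-1,3); l=np.stack([(P[:,:2]-c0)@ex,(P[:,:2]-c0)@ey,P[:,2]],1)
    for s in(-105,-63,-21,63,105):
        L=l[(abs(l[:,0])<52)&(abs(l[:,1]-s)<20)&(l[:,2]>60)&(l[:,2]<120)]
        A=np.c_[L[:,0],L[:,2]-70,np.ones(len(L))]; w=np.ones(len(L),bool)
        for _ in range(15):
            p=np.linalg.lstsq(A[w],L[w,1],rcond=None)[0]; r=L[:,1]-A@p; w=abs(r-np.median(r[w]))<2.5
        print(n,s,len(L),'yaw',np.degrees(np.arctan(p[0])).round(1),'lean',np.degrees(np.arctan(p[1])).round(1),'y@70',p[2].round(1),'topz',np.percentile(L[:,2],99).round(1))
E
python3 tm.py 8|grep ' 20 '
```

```text
time: 98.72
tool_pos: [421.8, -179.9, 193.8]
tcp_rot: [-3.142, 0.0, -1.383]
contact_force: [-0.6, 0.3, 0.1]
grip_width: 28.2
scene -105 211 yaw 1.4 lean 3.1 y@70 -108.8 topz 114.0
scene -63 233 yaw 0.9 lean 2.0 y@70 -66.4 topz 113.8
scene -21 272 yaw 1.1 lean 2.1 y@70 -24.7 topz 113.5
scene 63 324 yaw 0.4 lean 1.9 y@70 58.9 topz 113.8
scene 105 365 yaw 0.6 lean 1.6 y@70 101.3 topz 114.4
top -105 283 yaw -0.2 lean 2.8 y@70 -112.2 topz 116.3
top -63 298 yaw -0.3 lean 1.5 y@70 -69.7 topz 116.1
top -21 315 yaw 0.2 lean 1.9 y@70 -28.1 topz 115.8
top 63 355 yaw -0.4 lean 1.3 y@70 55.7 topz 115.3
top 105 376 yaw 0.0 lean 1.7 y@70 98.0 topz 115.5
scene 20 214 ((659.7794799804688, -183.91856384277344), 29.205154418945312) [ 631. -212.   28.] [ 687. -155.   37.]
top 20 190 ((661.0982666015625, -188.11456298828125), 29.023719787597656) [ 633. -215.   28.] [ 688. -161.   37.]
```

All five saucers now stand near vertical, seated at equal height. Handing in.

```bash
python3 -c "
from plant import bot
print(bot.close_job(), bot.get_obs()['time'])"
```

```text
the job is handed in; nothing more can be done
the job is handed in; nothing more can be done
```

I handed the job in with every part done, at about 99 s of the 210 s allowed. One contact along the way needed mending, and some last checks disagreed slightly.

- **Saucers:** Four were in the drainer. They now stand in rack slots -105, -63, -21 and +105, with the stored one still in +63. Tops read 114–116 mm, leans are 3° or less, and the drainer is empty.
- **Collar:** The pointer reads within about 0.7° of the mark. The two cameras disagree on the sign (-0.7° and +0.7°).
- **Tray:** It is home against its stop, with the lip read at -127 in one view and -125 in the other, against a specified -127.
- **Tamper:** It stands upright on the mat, within about 2 mm of the middle by both views. It had been knocked once before I picked it up.
- **Bystanders:** The cup and canister were not approached. I saw them upright in the last overview picture but did not measure them.

**What went wrong**
- The real fingertips sit about 30 mm above the stated TCP. My first collar closes therefore met nothing, apart from up to 5 N on its top. The first saucer grips were shallow too, but held.
- Carrying the tamper, I passed too low over slot -105. Its foot apparently brushed that saucer, because afterwards the saucer leaned about 8.5° and the tamper stood 37 mm off centre.
- I recentred the tamper, then regripped that saucer and set it upright. It came out of order and after the other work, though its lean is now about 3°. The mend lifted it about 3 mm; it was never dropped.

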